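# Load the tumbling barrel with brass couplings

### The arm

A 7-joint arm with a two-finger parallel gripper is mounted at the origin on a cart in front of the work surface, level with it; the furniture and walls round the work are solid. World frame = base frame: x ahead of the robot, y to its left, z up, the work surface at z = 0. Lengths are in m, angles in rad, forces in N, time in s.
With the tool pointing down it reaches from about 0.425 to 0.825 m from the base axis. Payload 3.6 kg.
Tool frame: the origin (TCP) lies midway between the tips of the shut fingers; the grasp point (between the pads) lies 19 mm behind it; z points along the fingers, y is the line along which they close (so a half turn about z gives the same grasp; the last joint's range is limited). The gripper opens to 85 mm and grips with 20 to 120 N. Pads are 22 mm wide; open, the fingers measure 114 mm over their backs; the gripper's body (76 mm by 85 mm) begins 54 mm behind the grasp point. The pads swing forward as they close: fully open they stand 13 mm farther back than shut.
Start: joints at [-1.302, 0.615, -0.013, 1.423, 0.008, 1.103, -0.04], TCP at [0.189, 0.622, 0.231] pointing down, gripper open.
Joint ranges: [-3.12, 3.12], [-0.3, 2.06], [-1.34, 1.32], [0.26, 2.42], [-1.36, 4.5], [0.01, 1.98], [-2.84, 2.84]. Speed limits (rad/s): [2.79, 2.79, 3.14, 3.14, 3.14, 3.14, 3.14].

### API

Orientations are given as a rotation vector (axis times angle).
In Python, from rig import r gives the robot as it stands.
- The arm moves only by the tool play_rows, never from a script. Its argument "rows" is a list of rows, each an object with "dp": the shift along the tool's x, y, z in mm, a list of three; "rot": the turn, a rotation vector about the tool's x, y, z in rad, a list of three; "fingers": the opening, from 0 (shut) to 1 (fully open). In form: [{"dp": [tx, ty, tz], "rot": [wx, wy, wz], "fingers": fingers}, ...]. A call has 1 to 10 rows; each row is the pose to reach, as a shift and turn from the pose commanded when the call began, along the tool's axes at that moment; what a row does not reach only later rows make up. A row lasts 1/12 s, in which the tool goes at most 41.7 mm and 7.16 degrees, less where a joint would pass 70% of its speed; a pose out of reach is approached as far as the arm can. A call with a gripper value outside its range is refused whole. The fingers move at their own pace and stop on an object; "newtons" is the grip in N (left out, the last holds). Time passes only in rows, so rows that repeat a pose let the fingers close. It gives the time, the measured TCP pose, the force, the opening and the grip force at its end, in the units of the state.
- r.sense(): the state, without advancing time (a new reading comes with each control period).
- r.grab_frame(name): name is "side" or "top" or "wrist"; returns a dict with "pixels" (400x640x3 uint8, red, green, blue), "fx", "fy", "cx", "cy" (pixels), "world_to_cam" (4x4, takes a point from world to camera coordinates); the wrist camera has in their place "mount" (4x4, takes a point from camera to tool coordinates, whose origin is the TCP and whose axes are the flange's). Camera axes: x right, y up, looking along -z (the intrinsics and any distortion apply to the point x, -y, -z); pixel columns grow to the right and rows downward; lengths in m; the calibration is good to about 2 mm. The wrist camera is an equidistant fisheye: a pixel r from the principal point sees the ray r / f radians off the axis. A picture is of the moment at which its call begins: read the wrist's pose just before it. There is no depth.
- r.close_job(): hands the job in; it is judged then, once.
Trained networks look in a picture, given as the dict that the camera call returned (one of the last four; its "shot" number tells which), for a name from the list of things; names that differ only in an ending like _2 or _b are one class to them, and where a whole thing is asked for, a point or a joint stands for the part that bears it (a point fixed in the world has none). Each returns a list of dicts, best first, with "confidence" (0 to 1); they miss things now and then, are a little off and sometimes report something else, mostly with a low value. They report only what shows in the picture. A call takes as long as a camera call. They do not tell look-alikes from the thing itself.
- r.silhouettes(name, picture): "pixels" (400x640 bool, what is visible of it) and "extent" ([left, top, width, height] in pixels, round what is visible of it).
- r.pinpoint(name, picture): "xy" ([column, row] in pixels: a listed point, or the origin of a listed thing).
The state is a dict: "t": time; "q": joint angles; "joint_vel": joint speeds; "tau": joint torques, N m; "tcp_pos": TCP position; "orientation": TCP orientation; "ft_force": force on the tool from outside, world axes, zero at the start; "torque": the same for the moment, N m; "gripper_width": finger opening in m; "grip_force": force on a finger pad.
Only numpy, scipy, OpenCV 4.12 (cv2) and the standard library are available. Lean on these libraries where they do the work, as an engineer would, in place of code of your own. Each camera call takes 0.05 s, during which the arm holds its last target. There are 200 camera calls.

### The job

Load the brass pipe couplings for tumbling: first flip the cam lever of the loading stand right over to its stop so that the barrel is clamped, then unscrew the barrel's lid and lift it off. Put every coupling that stands on the bench into the barrel, then screw the lid back down tight onto its gasket and leave the barrel clamped upright in the stand. Do not knock the other things on the bench about.

Things in the scene. Friction and masses are not known exactly. Their poses are not given: they have to be found in the camera images.
- stand_axis (a point): Loading stand: a plywood board 235 x 130 x 12 mm screwed to the bench; this point is on the board's top face where the barrel stands, on the axis of the clamped barrel (within 2 mm). The stand's x axis points away from the cam clamp towards the wooden V saddle; the cam clamp is on its -x side.
- cam_pivot (a point): Vertical pivot of the cam lever, 118 mm from the barrel's axis on the stand's -x side, at the lever's mid height (64 mm above the bench). Axes as the stand's. The bench to the left of the stand (x 0.40 to 0.52 m, y 0.15 to 0.46 m), in front of a blue case 94 mm high that begins at x = 0.59, is clear but for the things listed.
- cam_lever (a joint): Angle of the cam lever about its vertical pivot, rad. 0: open, it points straight away from the barrel (stand's -x). It swings clockwise seen from above, towards the stand's +y side, to its stop at 1.75: shut, over centre. The clamp bites from about 0.5, snaps over at 1.5 and needs 1 to 3 N at the tip. It stays where it is left.
- lever_grip (a point): Centre of the black grip of the cam lever, 70 mm from the pivot. The lever is a level bar 84 mm long from the pivot, 14 mm thick, 20 mm high (54 to 74 mm above the bench); its x axis points from its tip to the pivot.
- barrel_mouth (a point): Centre of the rim of the grey plastic barrel (loose until clamped), z axis up along it. Barrel 120 mm wide, 172 mm high, rim 184 mm above the bench. The mouth is 101 mm wide inside, the inner floor 130 mm below the rim. Three-start right-handed thread round the neck, lead 24 mm a turn (3.8 mm per rad).
- lid_knob (a point): Centre of the round fluted knob on the black screw lid, z axis up. Knob 42 mm in diameter, 31 mm high (15 mm either way of this point), standing on the lid's flat top; lid 134 mm in diameter. Lid screwed tight: this point is 23 mm above barrel_mouth, 24.5 mm where it first touches the gasket. On the bench the lid has this point 46 mm up.
- lid_edge (a point): Centre of the lid's lower edge, 46 mm below lid_knob. Counter-clockwise from above unscrews: it breaks loose at 0.4 N m, then turns freely and rises, free after 3.8 rad, 14 mm up. To close, set it level and centred (1.5 mm clearance) on the neck at any angle, where it rests 13 to 21 mm above its tight height, and turn clockwise 3.8 to 6 rad until it stops.
- coupling_1_c (a point): Brass pipe coupling standing on the bench, 52 mm long; this point is its centre, 26 mm up, z axis along the bore. Hexagon 34 mm across flats over the middle 30 mm (two flats face its +y and -y axes), round ends 31 mm in diameter; 0.2 kg. Two to four of the four couplings are present (absent ones have no pose).
- coupling_2_c (a point): Brass pipe coupling standing on the bench, 52 mm long; this point is its centre, 26 mm up, z axis along the bore. Hexagon 34 mm across flats over the middle 30 mm (two flats face its +y and -y axes), round ends 31 mm in diameter; 0.2 kg. Two to four of the four couplings are present (absent ones have no pose).
- coupling_3_c (a point): Brass pipe coupling standing on the bench, 52 mm long; this point is its centre, 26 mm up, z axis along the bore. Hexagon 34 mm across flats over the middle 30 mm (two flats face its +y and -y axes), round ends 31 mm in diameter; 0.2 kg. Two to four of the four couplings are present (absent ones have no pose).
- coupling_4_c (a point): Brass pipe coupling standing on the bench, 52 mm long; this point is its centre, 26 mm up, z axis along the bore. Hexagon 34 mm across flats over the middle 30 mm (two flats face its +y and -y axes), round ends 31 mm in diameter; 0.2 kg. Two to four of the four couplings are present (absent ones have no pose).
- tape_measure_c (a point): Bystander: yellow tape measure, 74 x 76 x 36 mm; this point is its centre.
- sanding_block_c (a point): Bystander: sanding block, 63 x 109 x 34 mm; this point is its centre.
- wood_block_2_c (a point): Bystander: wooden offcut, 45 x 90 x 22 mm (long along its y axis); this point is its centre.
- masking_tape_c (a point): Bystander: roll of masking tape lying flat, 105 mm across, 25 mm high; this point is its centre.
There are look-alikes about, which are no part of the job. What is shaped like the part that bears coupling_2_c but white is not meant.

How it is judged:
On the way, in this order (a step that is already met when the one before it is completed fails the run):
1. the cam lever is flipped over centre to its stop with the closed barrel in the stand (value of joint cam_lever above 1.6 rad and z of lid_knob in the frame of barrel_mouth below 0.027 m and horizontal distance between barrel_mouth and stand_axis below 0.012 m), for 0.2 s.
2. the lid is unscrewed and lifted clear of the barrel (distance between lid_knob and barrel_mouth above 0.08 m), for 0.2 s.
3. every coupling is in the barrel (z of coupling_1_c in the frame of barrel_mouth between -0.15 and -0.012 m and horizontal distance between each of coupling_1_c, coupling_2_c, coupling_3_c, coupling_4_c and barrel_mouth below 0.046 m and z of coupling_2_c in the frame of barrel_mouth between -0.15 and -0.012 m and z of coupling_3_c in the frame of barrel_mouth between -0.15 and -0.012 m and z of coupling_4_c in the frame of barrel_mouth between -0.15 and -0.012 m), for 0.2 s.
At the end, for the whole second after the job is handed in: every coupling on the bench is inside the barrel below its rim (centre at least 12 mm below the rim), the lid is screwed down level to within 2.8 mm of its tight height, and the barrel stands upright in the stand (within 12 mm of its place) with the cam lever shut (over 1.6 rad) (all of step 3 and z of lid_knob in the frame of barrel_mouth below 0.0258 m and horizontal distance between lid_knob and barrel_mouth below 0.006 m and angle between each of lid_knob, barrel_mouth's own z axis and vertical below 0.05 rad and value of joint cam_lever above 1.6 rad and horizontal distance between barrel_mouth and stand_axis below 0.012 m); the robot touches nothing.
It fails at once if a bystander on the bench is shifted by more than 5 cm (distance of any of tape_measure_c, sanding_block_c, wood_block_2_c, masking_tape_c from where it was at the start of the episode above 0.05 m).
It fails at once if the barrel is tipped over (angle between barrel_mouth's own z axis and vertical above 0.35 rad).
Of coupling_1, coupling_2, coupling_3, coupling_4 only 2 to 4 are there at a start; the rules pass over those that are not, and their reading is None.
At some moment in a run one of coupling_1, coupling_2 may be knocked a few centimetres aside while the robot is not near it.
It also fails if it takes over 210 s, if anything falls off the work surface, if the arm or the gripper's body presses on something with over 40 N, if the wrist force passes 120 N, or if a joint passes its speed limit or range.

## Working session

There is one attempt and no reset: what is moved stays moved. The work goes in short steps, Python scripts to look and compute and a tool call to move; the robot and the scene stay as the last step left them, time stands still between calls to the robot, and variables do not carry over. Pictures are saved under pics/ and viewed, at most 14 in all, crops included, and the job is handed in when it is done.

Besides the shell and the picture viewer there is one more tool, called after "Call:" by a JSON object that holds its "method" and its "body", one argument or row to a line. play_rows: Moves the arm, as the interface text tells. Its arguments: {"type":"object","properties":{"rows":{"type":"array","items":{"type":"object","properties":{"dp":{"type":"array","items":{"type":"number"}},"rot":{"type":"array","items":{"type":"number"}},"fingers":{"type":"number"}}}},"newtons":{"type":"number"}},"required":["rows"]}

```bash
ls; mkdir -p pics; cat > h.py <<'E'
import numpy as np, cv2
from rig import r
from scipy.spatial.transform import Rotation as R
def save(f,n): cv2.imwrite('pics/'+n,f['pixels'][:,:,::-1])
def T(s):
    M=np.eye(4); M[:3,:3]=R.from_rotvec(s['orientation']).as_matrix(); M[:3,3]=s['tcp_pos']; return M
def ray(f,xy,M=None):
    "origin, dir in world; M=tool pose for wrist"
    u=(xy[0]-f['cx'])/f['fx']; v=(xy[1]-f['cy'])/f['fy']
    if 'mount' in f:
        th=np.hypot(u,v); k=np.sin(th)/max(th,1e-9); d=np.array([u*k,-v*k,-np.cos(th)]); C=M@f['mount']
    else:
        d=np.array([u,-v,-1.]); C=np.linalg.inv(f['world_to_cam'])
    d=C[:3,:3]@d; return C[:3,3],d/np.linalg.norm(d)
def atz(rr,z): o,d=rr; return o+d*(z-o[2])/d[2]
def tri(rs):
    A=sum(np.eye(3)-np.outer(d,d) for o,d in rs); b=sum((np.eye(3)-np.outer(d,d))@o for o,d in rs)
    return np.linalg.solve(A,b)
def proj(f,p,M=None):
    C=f['world_to_cam'] if 'world_to_cam' in f else np.linalg.inv(M@f['mount'])
    c=C[:3,:3]@p+C[:3,3]; x,y,z=c[0],-c[1],-c[2]
    if 'mount' in f:
        rr=np.hypot(x,y); th=np.arctan2(rr,z); x,y,z=x/rr*th,y/rr*th,1
    return np.array([f['cx']+f['fx']*x/z,f['cy']+f['fy']*y/z])
E
python3 - <<'E'
from h import *
s=r.sense(); print({k:np.round(v,3) for k,v in s.items()})
for n in ['side','top']:
    f=r.grab_frame(n); save(f,n+'0.png')
    print(n,f['fx'],[k for k in f], np.round(np.linalg.inv(f['world_to_cam'])[:3,3],3))
    for nm,z in [('stand_axis',.012),('cam_pivot',.064),('lever_grip',.064),('barrel_mouth',.184),('lid_knob',.207),('coupling_1_c',.026),('tape_measure_c',.018),('sanding_block_c',.017),('wood_block_2_c',.011),('masking_tape_c',.012)]:
        for d in r.pinpoint(nm,f): print(n,nm,round(d['confidence'],2),np.round(d['xy'],1),np.round(atz(ray(f,d['xy']),z),3))
E
```

```text
pics
{'t': np.float64(0.0), 'q': array([-1.303,  0.616, -0.013,  1.425,  0.008,  1.103, -0.04 ]), 'joint_vel': array([ 0.001,  0.002,  0.001,  0.001,  0.001,  0.002, -0.   ]), 'tau': array([ 1.0000e-03, -4.6922e+01,  2.5900e-01, -1.7103e+01,  1.0000e-02,
        9.0000e-03, -0.0000e+00]), 'tcp_pos': array([0.189, 0.621, 0.23 ]), 'orientation': array([-0.461, -3.107,  0.004]), 'ft_force': array([-0.197,  0.162,  0.037]), 'torque': array([-0.015,  0.003,  0.01 ]), 'grip_force': np.float64(0.0), 'gripper_width': np.float64(0.086)}
side 477.19711584345 ['pixels', 'fx', 'fy', 'cx', 'cy', 'world_to_cam', 'shot'] [0.38  1.122 0.701]
side cam_pivot 0.69 [348.8 213.3] [ 0.53  -0.02   0.064]
side cam_pivot 0.6 [273.8 207.8] [ 0.744 -0.022  0.064]
side cam_pivot 0.46 [311.9 317.5] [0.546 0.41  0.064]
side lever_grip 0.71 [369.8 215.6] [ 0.472 -0.016  0.064]
side lid_knob 0.91 [300.9 164.9] [ 0.657 -0.007  0.207]
side lid_knob 0.54 [402.6 185.2] [0.388 0.08  0.207]
side coupling_1_c 0.75 [380.3 268. ] [0.428 0.17  0.026]
side sanding_block_c 0.94 [312.3 318.6] [0.557 0.36  0.017]
side wood_block
[... 203 characters left out ...]
15  1.307]
top cam_pivot 0.59 [325.5 223.3] [ 0.533 -0.008  0.064]
top lever_grip 0.49 [328.5 242. ] [ 0.478 -0.017  0.064]
top lid_knob 0.81 [321.8 178.6] [0.645 0.002 0.207]
top coupling_1_c 0.52 [232.7 251.4] [0.447 0.272 0.026]
top coupling_1_c 0.49 [270.4 253.4] [0.442 0.158 0.026]
top coupling_1_c 0.43 [435.  268.8] [ 0.402 -0.334  0.026]
top coupling_1_c 0.23 [322.3 176. ] [0.679 0.003 0.026]
top tape_measure_c 0.66 [284.  146.1] [0.773 0.123 0.018]
top sanding_block_c 0.71 [207.4 214.4] [0.559 0.356 0.017]
top sanding_block_c 0.46 [230.9 251.7] [0.446 0.28  0.017]
top wood_block_2_c 0.91 [434.8 266.5] [ 0.407 -0.337  0.011]
top masking_tape_c 0.57 [360.4 147.7] [ 0.77  -0.115  0.012]
```

View pics/top0.png

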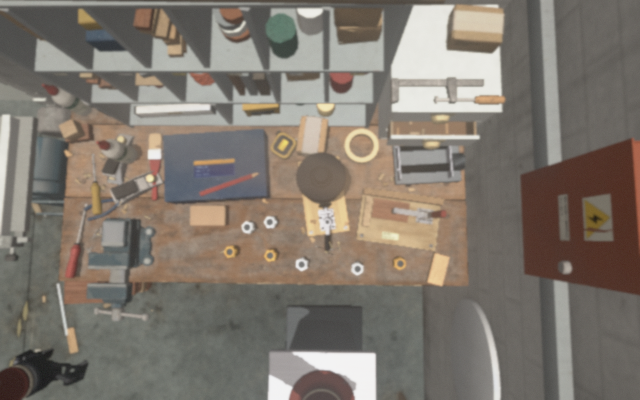

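View pics/side0.png

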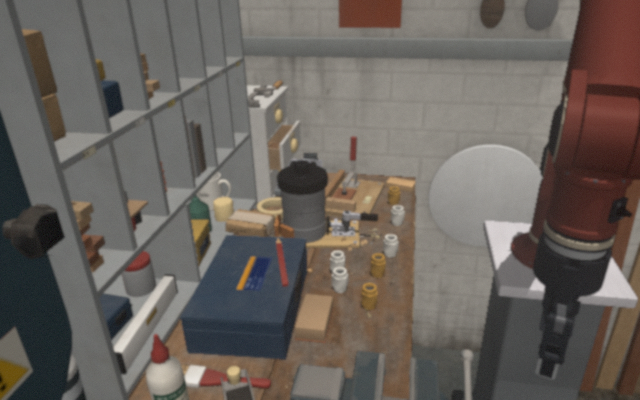

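```bash
python3 - <<'E'
from h import *
t=cv2.imread('pics/top0.png'); s=cv2.imread('pics/side0.png')
a=cv2.resize(t[180:290,215:455],(800,367)); b=cv2.resize(s[170:315,260:420],(257,233)); 
c=cv2.resize(t[185:285,275:375],(233,233),interpolation=cv2.INTER_CUBIC)
b2=cv2.resize(s[180:250,290:410],(310,181))
o=np.zeros((600,800,3),np.uint8); o[:367]=a; o[367:,:257]=b; o[367:,257:490]=c; o[367:548,490:]=b2
cv2.imwrite('pics/crop1.png',o)
for n,im in (('top',t),('side',s)):
    f=r.grab_frame(n); h=cv2.cvtColor(im,cv2.COLOR_BGR2HSV); m=cv2.inRange(h,(14,110,60),(30,255,255))
    k,l,st,ce=cv2.connectedComponentsWithStats(m)
    for i in range(1,k):
        if st[i,4]>25 and (ce[i,0]>215 and ce[i,1]>180): print(n,np.round(ce[i],1),st[i],np.round(atz(ray(f,ce[i]),.03),3))
E
```

```text
top [593.5 217.9] [585 202  24  35 429] [ 0.556 -0.804  0.03 ]
top [230.7 251.4] [224 245  14  13 103] [0.447 0.277 0.03 ]
top [270.4 254.9] [264 249  13  13  91] [0.438 0.157 0.03 ]
top [398.4 262.8] [393 257  13  13  89] [ 0.418 -0.226  0.03 ]
side [393.5 194.4] [388 185  12  20 199] [ 0.416 -0.222  0.03 ]
side [377.6 265.4] [370 253  16  26 328] [0.435 0.166 0.03 ]
side [245.5 273.5] [237 257  18  33 199] [0.741 0.245 0.03 ]
side [369.2 295.9] [360 282  20  29 425] [0.444 0.284 0.03 ]
```

View pics/crop1.png

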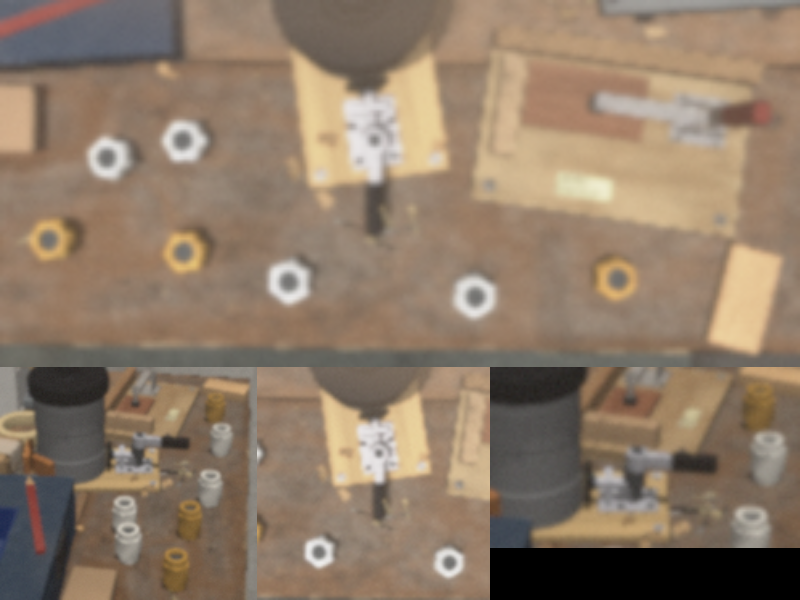

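```bash
cat >> h.py <<'E'
def plan(p,yaw):
    s=r.sense(); M=T(s); Rg=R.from_euler('z',yaw).as_matrix()@np.diag([-1.,1,-1])
    dp=M[:3,:3].T@(np.array(p)-M[:3,3])*1000; w=R.from_matrix(M[:3,:3].T@Rg).as_rotvec()
    print('dp',np.round(dp,1),'rot',np.round(w,3),'| q7',round(s['q'][6],2),'rows',round(max(np.linalg.norm(dp)/41.7,np.linalg.norm(w)/.125),1))
E
python3 - <<'E'
from h import *
plan((.46,.27,.30),-1.05)
f=r.grab_frame('wrist'); print(np.round(f['mount'],3),f['fx'],f['cx'],f['cy'])
E
```

```text
dp [-361.7 -258.   -68.7] rot [-0.    -0.     0.755] | q7 -0.04 rows 10.8
[[-0.     0.953  0.302  0.077]
 [ 1.    -0.     0.001 -0.   ]
 [ 0.001  0.302 -0.953 -0.142]
 [ 0.     0.     0.     1.   ]] 309.70691628693146 311.0577679326897 195.52595028272233
```

Call:
{"method": "play_rows", "body": {
  "rows": [
    {"dp":[-36,-26,-7],"rot":[0,0,0.075],"fingers":1},
    {"dp":[-72,-52,-14],"rot":[0,0,0.15],"fingers":1},
    {"dp":[-108,-77,-21],"rot":[0,0,0.22],"fingers":1},
    {"dp":[-144,-103,-28],"rot":[0,0,0.3],"fingers":0.5},
    {"dp":[-180,-129,-35],"rot":[0,0,0.37],"fingers":0.3},
    {"dp":[-216,-155,-42],"rot":[0,0,0.45],"fingers":0},
    {"dp":[-252,-180,-49],"rot":[0,0,0.52],"fingers":0},
    {"dp":[-290,-206,-55],"rot":[0,0,0.6],"fingers":0},
    {"dp":[-326,-232,-62],"rot":[0,0,0.68],"fingers":0},
    {"dp":[-361,-258,-69],"rot":[0,0,0.75],"fingers":0}
  ]
}}

```text
t: 2.08
tcp_pos: [0.441, 0.2941, 0.2959]
orientation: [1.572, 2.72, 0.001]
ft_force: [0.8, 0.8, -0.5]
gripper_width: 0.0007
grip_force: 0.0
```

```bash
python3 - <<'E'
from h import *
s=r.sense(); print(s['q'].round(2),s['tcp_pos'])
plan((.46,-.02,.30),-1.57)
E
```

```text
[-0.8   0.37  0.24  1.68 -0.1   1.1  -0.01] [0.44096465 0.29409802 0.29592255]
dp [-281.7 -140.2   -4.3] rot [ 0.001 -0.     0.522] | q7 -0.01 rows 7.5
```

Call:
{"method": "play_rows", "body": {
  "rows": [
    {"dp":[-35,-18,-1],"rot":[0,0,0.07],"fingers":0},
    {"dp":[-70,-35,-1],"rot":[0,0,0.13],"fingers":0},
    {"dp":[-105,-52,-2],"rot":[0,0,0.2],"fingers":0},
    {"dp":[-140,-70,-2],"rot":[0,0,0.26],"fingers":0},
    {"dp":[-175,-88,-3],"rot":[0,0,0.33],"fingers":0},
    {"dp":[-210,-105,-3],"rot":[0,0,0.4],"fingers":0},
    {"dp":[-246,-123,-4],"rot":[0,0,0.46],"fingers":0},
    {"dp":[-282,-140,-4],"rot":[0,0,0.52],"fingers":0},
    {"dp":[-282,-140,-4],"rot":[0,0,0.52],"fingers":0}
  ]
}}

```text
t: 2.83
tcp_pos: [0.4604, -0.0283, 0.3004]
orientation: [2.229, 2.205, -0.003]
ft_force: [-0.1, -0.8, 0.7]
gripper_width: -0.0001
grip_force: 0.0
```

```bash
python3 - <<'E'
from h import *
s=r.sense(); M=T(s); print(s['q'].round(2),s['tcp_pos'].round(4))
f=r.grab_frame('wrist'); save(f,'w1.png')
for nm,z in [('cam_pivot',.064),('lever_grip',.064),('barrel_mouth',.184),('lid_knob',.207),('stand_axis',.012),('lid_edge',.161)]:
    for d in r.pinpoint(nm,f): print(nm,round(d['confidence'],2),np.round(d['xy'],1),np.round(atz(ray(f,d['xy'],M),z),3))
E
```

```text
[-0.37  0.27  0.49  1.84 -0.14  1.06  0.17] [ 0.4604 -0.0283  0.3004]
cam_pivot 0.97 [370.3 145. ] [ 0.535 -0.008  0.064]
cam_pivot 0.64 [494.6 151.1] [ 0.718 -0.011  0.064]
lever_grip 0.92 [316.3 148.1] [ 0.468 -0.012  0.064]
lid_knob 0.84 [521.3 161. ] [0.654 0.004 0.207]
lid_edge 0.64 [494.5 152.1] [0.652 0.003 0.161]
```

View pics/w1.png

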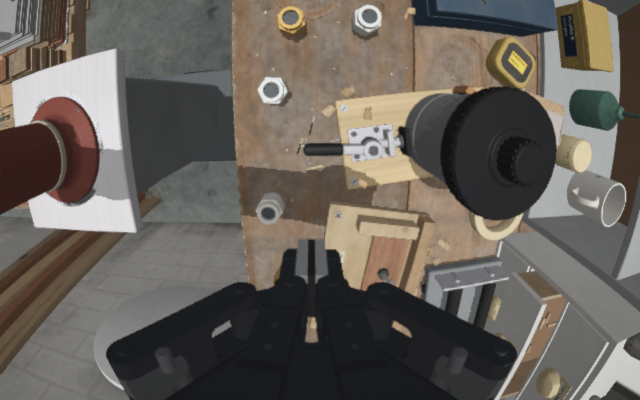

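```bash
python3 - <<'E'
from h import *
plan((.474,-.054,.058),-1.57)
E
```

```text
dp [-37.6  13.2 241.1] rot [-0.    -0.     0.009] | q7 0.16 rows 5.9
```

Call:
{"method": "play_rows", "body": {
  "rows": [
    {"dp":[-38,13,40],"rot":[0,0,0],"fingers":0},
    {"dp":[-38,13,80],"rot":[0,0,0],"fingers":0},
    {"dp":[-38,13,120],"rot":[0,0,0],"fingers":0},
    {"dp":[-38,13,160],"rot":[0,0,0],"fingers":0},
    {"dp":[-38,13,190],"rot":[0,0,0],"fingers":0},
    {"dp":[-38,13,215],"rot":[0,0,0],"fingers":0},
    {"dp":[-38,13,232],"rot":[0,0,0],"fingers":0},
    {"dp":[-38,13,241],"rot":[0,0,0],"fingers":0},
    {"dp":[-38,13,241],"rot":[0,0,0],"fingers":0}
  ]
}}

```text
t: 3.93
tcp_pos: [0.4729, -0.0553, 0.0566]
orientation: [-2.211, -2.228, 0.003]
ft_force: [-0.1, 0.8, 0.5]
gripper_width: -0.0002
grip_force: 0.0
```

```bash
python3 - <<'E'
from h import *
s=r.sense(); M=T(s); print(s['tcp_pos'].round(4),s['ft_force'].round(1))
P=np.array([.535,-.009]); 
for th in np.arange(0,1.96,.15):
    a=np.pi+.07-th; u=np.array([np.cos(a),np.sin(a)]); mo=np.array([u[1],-u[0]])
    p=P+.062*u-.018*mo; dp=M[:3,:3].T@(np.r_[p,.058]-M[:3,3])*1000; print(round(th,2),p.round(3),dp.round(0))
E
```

```text
[ 0.4729 -0.0553  0.0566] [-0.1  0.8  0.5]
0.0 [ 0.474 -0.031] [24.  2. -1.]
0.15 [ 0.472 -0.022] [33. -1. -1.]
0.3 [ 0.471 -0.012] [43. -2. -1.]
0.45 [ 0.471 -0.003] [53. -2. -1.]
0.6 [0.472 0.007] [62. -0. -1.]
0.75 [0.475 0.016] [71.  3. -1.]
0.9 [0.48  0.025] [80.  8. -1.]
1.05 [0.486 0.032] [88. 13. -1.]
1.2 [0.492 0.039] [95. 20. -1.]
1.35 [0.5   0.045] [100.  28.  -1.]
1.5 [0.508 0.05 ] [105.  36.  -1.]
1.65 [0.518 0.053] [108.  45.  -1.]
1.8 [0.527 0.055] [110.  55.  -1.]
1.95 [0.537 0.056] [110.  65.  -2.]
```

Call:
{"method": "play_rows", "body": {
  "rows": [
    {"dp":[24,1,-1],"rot":[0,0,0],"fingers":0},
    {"dp":[38,-1,-1],"rot":[0,0,0],"fingers":0},
    {"dp":[53,-2,-1],"rot":[0,0,0],"fingers":0},
    {"dp":[62,0,-1],"rot":[0,0,0],"fingers":0},
    {"dp":[71,3,-1],"rot":[0,0,0],"fingers":0},
    {"dp":[80,8,-1],"rot":[0,0,0],"fingers":0},
    {"dp":[88,13,-1],"rot":[0,0,0],"fingers":0},
    {"dp":[95,20,-1],"rot":[0,0,0],"fingers":0},
    {"dp":[100,28,-1],"rot":[0,0,0],"fingers":0},
    {"dp":[100,28,-1],"rot":[0,0,0],"fingers":0}
  ]
}}

```text
t: 4.77
tcp_pos: [0.5037, 0.0462, 0.0593]
orientation: [2.211, 2.231, 0.004]
ft_force: [-0.0, 0.5, -0.0]
gripper_width: 0.0003
grip_force: 0.0
```

```bash
python3 - <<'E'
from h import *
s=r.sense(); M=T(s); print(s['tcp_pos'].round(4),s['ft_force'].round(1))
P=np.array([.535,-.009]); 
for th in np.arange(1.35,2.0,.1):
    a=np.pi+.07-th; u=np.array([np.cos(a),np.sin(a)]); mo=np.array([u[1],-u[0]])
    p=P+.062*u-.018*mo; dp=M[:3,:3].T@(np.r_[p,.056]-M[:3,3])*1000; print(round(th,2),p.round(3),dp.round(0))
f=r.grab_frame('wrist'); save(f,'w2.png')
E
```

```text
[0.5037 0.0462 0.0593] [-0.   0.5 -0. ]
1.35 [0.5   0.045] [-1. -4.  3.]
1.45 [0.506 0.048] [2. 2. 3.]
1.55 [0.511 0.051] [5. 8. 3.]
1.65 [0.518 0.053] [ 7. 14.  3.]
1.75 [0.524 0.055] [ 8. 20.  3.]
1.85 [0.53  0.055] [ 9. 27.  3.]
1.95 [0.537 0.056] [ 9. 33.  3.]
```

View pics/w2.png

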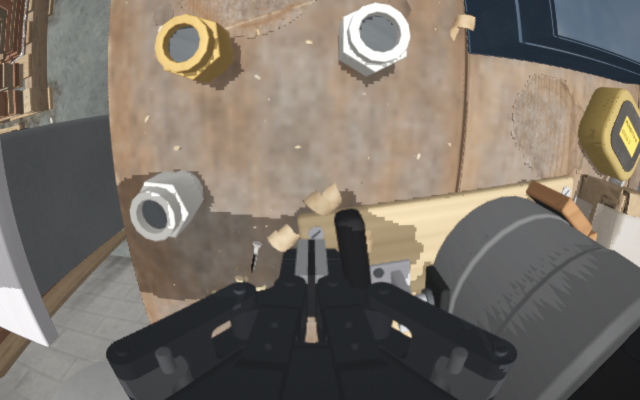

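Finger is next to the lever grip (345,235), which has swung to about 1.4–1.5 rad. Continue to the stop.

Call:
{"method": "play_rows", "body": {
  "rows": [
    {"dp":[4,6,3],"rot":[0,0,0],"fingers":0},
    {"dp":[7,14,3],"rot":[0,0,0],"fingers":0},
    {"dp":[8,20,3],"rot":[0,0,0],"fingers":0},
    {"dp":[8,26,3],"rot":[0,0,0],"fingers":0},
    {"dp":[8,30,3],"rot":[0,0,0],"fingers":0},
    {"dp":[8,34,3],"rot":[0,0,0],"fingers":0},
    {"dp":[8,34,3],"rot":[0,0,0],"fingers":0}
  ]
}}

```text
t: 5.4
tcp_pos: [0.5186, 0.0527, 0.0546]
orientation: [-2.194, -2.207, 0.036]
ft_force: [-24.3, 0.9, 19.9]
gripper_width: -0.0002
grip_force: 13.1
```

```bash
python3 - <<'E'
from h import *
s=r.sense(); M=T(s); print(s['tcp_pos'].round(4),s['ft_force'].round(1))
f=r.grab_frame('wrist'); save(f,'w3.png')
for d in r.pinpoint('lever_grip',f)+r.pinpoint('cam_pivot',f): print(round(d['confidence'],2),np.round(d['xy'],1),np.round(atz(ray(f,d['xy'],M),.064),3))
E
```

```text
[0.5186 0.0527 0.0546] [-24.3   0.9  19.9]
0.67 [350.5 253.4] [0.538 0.058 0.064]
```

Call:
{"method": "play_rows", "body": {
  "rows": [
    {"dp":[8,0,0],"rot":[0,0,0],"fingers":0},
    {"dp":[8,-15,0],"rot":[0,0,0],"fingers":0},
    {"dp":[8,-25,-20],"rot":[0,0,0],"fingers":0},
    {"dp":[8,-30,-60],"rot":[0,0,0],"fingers":0},
    {"dp":[8,-30,-100],"rot":[0,0,0],"fingers":0},
    {"dp":[8,-30,-140],"rot":[0,0,0],"fingers":0.5},
    {"dp":[8,-30,-180],"rot":[0,0,0],"fingers":1},
    {"dp":[0,-30,-220],"rot":[0,0,0],"fingers":1},
    {"dp":[-30,0,-260],"rot":[0,0,0],"fingers":1},
    {"dp":[-50,0,-280],"rot":[0,0,0],"fingers":1}
  ]
}}

```text
t: 6.38
tcp_pos: [0.5373, 0.0056, 0.3376]
orientation: [2.206, 2.234, 0.007]
ft_force: [1.3, -0.9, 1.1]
gripper_width: 0.0606
grip_force: 0.0
```

```bash
python3 - <<'E'
from h import *
r.grab_frame('top')
s=r.sense(); M=T(s); print(s['tcp_pos'].round(4),s['ft_force'].round(1))
f=r.grab_frame('wrist'); save(f,'w4.png')
for nm,z in [('cam_pivot',.064),('lever_grip',.064),('barrel_mouth',.184),('lid_knob',.207),('stand_axis',.012),('lid_edge',.161)]:
    for d in r.pinpoint(nm,f): print(nm,round(d['confidence'],2),np.round(d['xy'],1),np.round(atz(ray(f,d['xy'],M),z),3))
plan((.655,.003,.32),-2.4)
E
```

```text
[ 0.5407 -0.0051  0.3442] [ 3.1 -6.7  5.4]
cam_pivot 0.95 [305.4 156.9] [ 0.538 -0.008  0.064]
lever_grip 0.72 [305.7 109.9] [0.539 0.057 0.064]
lid_knob 0.69 [424.5 171.4] [0.654 0.006 0.207]
lid_knob 0.44 [237.   44.2] [0.477 0.124 0.207]
lid_edge 0.59 [407.4 162.9] [0.651 0.005 0.161]
lid_edge 0.32 [305.8 106.9] [0.539 0.064 0.161]
dp [ -2.7 120.7  13.2] rot [-0.003  0.001  0.837] | q7 0.18 rows 6.7
```

View pics/w4.png

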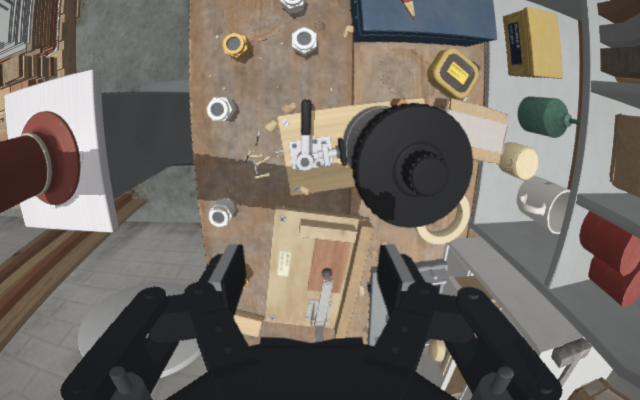

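Call:
{"method": "play_rows", "body": {
  "rows": [
    {"dp":[0,20,2],"rot":[0,0,0.12],"fingers":1},
    {"dp":[0,40,4],"rot":[0,0,0.24],"fingers":1},
    {"dp":[0,60,6],"rot":[0,0,0.36],"fingers":1},
    {"dp":[0,80,8],"rot":[0,0,0.48],"fingers":1},
    {"dp":[0,100,10],"rot":[0,0,0.6],"fingers":1},
    {"dp":[-1,115,13],"rot":[0,0,0.72],"fingers":1},
    {"dp":[-2,120,13],"rot":[0,0,0.84],"fingers":1},
    {"dp":[-2,120,13],"rot":[0,0,0.96],"fingers":1},
    {"dp":[-2,120,13],"rot":[0,0,1.08],"fingers":1},
    {"dp":[-2,120,13],"rot":[0,0,1.2],"fingers":1}
  ]
}}

```text
t: 7.62
tcp_pos: [0.6548, 0.0032, 0.3204]
orientation: [-3.086, -0.581, 0.004]
ft_force: [-0.6, 0.0, -0.8]
gripper_width: 0.0853
grip_force: 0.0
```

```bash
python3 - <<'E'
from h import *
r.grab_frame('top')
s=r.sense(); M=T(s); print(s['tcp_pos'].round(4),s['q'].round(2))
f=r.grab_frame('wrist')
for nm,z in [('lid_knob',.207),('lid_edge',.161)]:
    for d in r.pinpoint(nm,f): print(nm,round(d['confidence'],2),np.round(d['xy'],1),np.round(atz(ray(f,d['xy'],M),z),4))
m=r.silhouettes('lid_knob',f); print([(round(x['confidence'],2),x['extent']) for x in m])
plan((.655,.004,.29),-2.77-1.2)
E
```

```text
[0.6548 0.0035 0.3202] [-0.45  0.67  0.83  1.27 -0.48  1.4  -0.85]
lid_knob 0.85 [308.1 189.2] [0.6557 0.0059 0.207 ]
lid_knob 0.2 [291.3 239.1] [0.6058 0.0033 0.207 ]
[(0.91, [237.1, 109.5, 142.9, 139.0])]
dp [ 0.6 -1.3 31.4] rot [0.000e+00 1.000e-03 1.209e+00] | q7 -0.84 rows 9.7
```

Call:
{"method": "play_rows", "body": {
  "rows": [
    {"dp":[0,0,5],"rot":[0,0,0.12],"fingers":1},
    {"dp":[0,0,10],"rot":[0,0,0.24],"fingers":1},
    {"dp":[0,0,15],"rot":[0,0,0.36],"fingers":1},
    {"dp":[0,0,20],"rot":[0,0,0.48],"fingers":1},
    {"dp":[0,0,25],"rot":[0,0,0.6],"fingers":1},
    {"dp":[1,0,30],"rot":[0,0,0.72],"fingers":1},
    {"dp":[1,0,30],"rot":[0,0,0.84],"fingers":1},
    {"dp":[1,-1,30],"rot":[0,0,0.96],"fingers":1},
    {"dp":[1,-1,30],"rot":[0,0,1.08],"fingers":1},
    {"dp":[1,-1,30],"rot":[0,0,1.2],"fingers":1}
  ]
}}

```text
t: 8.7
tcp_pos: [0.6556, 0.0036, 0.2919]
orientation: [-2.877, 1.261, 0.001]
ft_force: [0.5, -1.1, -0.5]
gripper_width: 0.0852
grip_force: 0.0
```

```bash
python3 - <<'E'
from h import *
r.grab_frame('top')
s=r.sense(); M=T(s); print(s['tcp_pos'].round(4),s['q'].round(2))
f=r.grab_frame('wrist'); save(f,'w5.png')
for nm,z in [('lid_knob',.207),('lid_edge',.161)]:
    for d in r.pinpoint(nm,f): print(nm,round(d['confidence'],2),np.round(d['xy'],1),np.round(atz(ray(f,d['xy'],M),z),4))
plan((.655,.005,.203),-3.97)
E
```

```text
[0.6556 0.0037 0.2916] [-0.55  0.79  1.12  1.33 -0.71  1.44 -1.87]
lid_knob 0.82 [309.  201.9] [0.6572 0.0039 0.207 ]
dp [-1.6 -0.7 88.9] rot [0.    0.    0.009] | q7 -1.86 rows 2.1
```

View pics/w5.png

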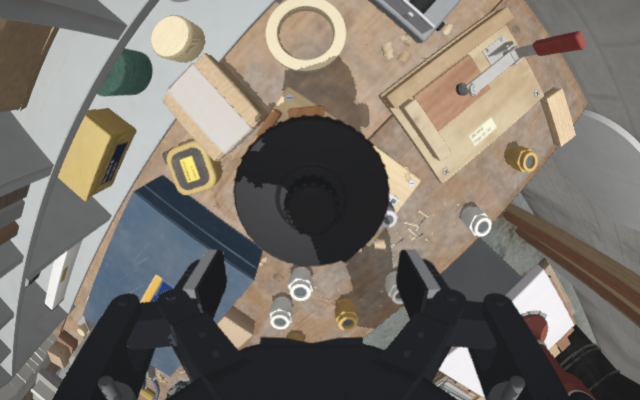

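Call:
{"method": "play_rows", "body": {
  "rows": [
    {"dp":[-1,-1,30],"rot":[0,0,0],"fingers":1},
    {"dp":[-2,-1,60],"rot":[0,0,0],"fingers":1},
    {"dp":[-2,-1,80],"rot":[0,0,0],"fingers":1},
    {"dp":[-2,-1,88],"rot":[0,0,0],"fingers":1},
    {"dp":[-2,-1,88],"rot":[0,0,0],"fingers":0.4},
    {"dp":[-2,-1,88],"rot":[0,0,0],"fingers":0.2},
    {"dp":[-2,-1,88],"rot":[0,0,0],"fingers":0},
    {"dp":[-2,-1,88],"rot":[0,0,0],"fingers":0},
    {"dp":[-2,-1,88],"rot":[0,0,0],"fingers":0},
    {"dp":[-2,-1,88],"rot":[0,0,0],"fingers":0}
  ],
  "newtons": 80
}}

```text
t: 9.73
tcp_pos: [0.6558, 0.0043, 0.2065]
orientation: [-2.879, 1.256, -0.006]
ft_force: [-1.1, 0.1, 5.5]
gripper_width: 0.0393
grip_force: 79.7
```

Call:
{"method": "play_rows", "body": {
  "rows": [
    {"dp":[0,0,-0.5],"rot":[0,0,-0.12],"fingers":0},
    {"dp":[0,0,-1],"rot":[0,0,-0.24],"fingers":0},
    {"dp":[0,0,-1.4],"rot":[0,0,-0.36],"fingers":0},
    {"dp":[0,0,-1.8],"rot":[0,0,-0.48],"fingers":0},
    {"dp":[0,0,-2.3],"rot":[0,0,-0.6],"fingers":0},
    {"dp":[0,0,-2.8],"rot":[0,0,-0.72],"fingers":0},
    {"dp":[0,0,-3.2],"rot":[0,0,-0.84],"fingers":0},
    {"dp":[0,0,-3.7],"rot":[0,0,-0.96],"fingers":0},
    {"dp":[0,0,-4.2],"rot":[0,0,-1.08],"fingers":0},
    {"dp":[0,0,-4.6],"rot":[0,0,-1.2],"fingers":0}
  ]
}}

```text
t: 10.57
tcp_pos: [0.6557, 0.0056, 0.2095]
orientation: [-3.084, -0.597, -0.004]
ft_force: [0.6, 0.2, 0.4]
gripper_width: 0.0389
grip_force: 80.4
```

Call:
{"method": "play_rows", "body": {
  "rows": [
    {"dp":[0,0,-0.5],"rot":[0,0,-0.12],"fingers":0},
    {"dp":[0,0,-1],"rot":[0,0,-0.24],"fingers":0},
    {"dp":[0,0,-1.4],"rot":[0,0,-0.36],"fingers":0},
    {"dp":[0,0,-1.8],"rot":[0,0,-0.48],"fingers":0},
    {"dp":[0,0,-2.3],"rot":[0,0,-0.6],"fingers":0},
    {"dp":[0,0,-2.8],"rot":[0,0,-0.72],"fingers":0},
    {"dp":[0,0,-3.2],"rot":[0,0,-0.84],"fingers":0},
    {"dp":[0,0,-3.7],"rot":[0,0,-0.96],"fingers":0},
    {"dp":[0,0,-4.2],"rot":[0,0,-1.08],"fingers":0},
    {"dp":[0,0,-4.6],"rot":[0,0,-1.2],"fingers":0}
  ]
}}

```text
t: 11.4
tcp_pos: [0.6548, 0.006, 0.2141]
orientation: [-2.208, -2.233, -0.002]
ft_force: [0.4, 0.9, 1.0]
gripper_width: 0.0391
grip_force: 80.5
```

```bash
python3 - <<'E'
from h import *
s=r.sense(); print(s['tcp_pos'].round(4),s['q'].round(2),s['ft_force'].round(1),s['torque'].round(2),s['gripper_width'],s['orientation'])
E
```

```text
[0.6548 0.006  0.2141] [-0.29  0.67  0.46  1.44 -0.31  1.1   0.23] [0.4 0.9 1. ] [ 0.2   0.03 -0.08] 0.03910572459849801 [-2.20833685e+00 -2.23286487e+00 -1.95249521e-03]
```

Call:
{"method": "play_rows", "body": {
  "rows": [
    {"dp":[0,0,-0.5],"rot":[0,0,-0.12],"fingers":0},
    {"dp":[0,0,-1],"rot":[0,0,-0.24],"fingers":0},
    {"dp":[0,0,-1.4],"rot":[0,0,-0.36],"fingers":0},
    {"dp":[0,0,-1.8],"rot":[0,0,-0.48],"fingers":0},
    {"dp":[0,0,-2.3],"rot":[0,0,-0.6],"fingers":0},
    {"dp":[0,0,-2.8],"rot":[0,0,-0.72],"fingers":0},
    {"dp":[0,0,-3.2],"rot":[0,0,-0.84],"fingers":0},
    {"dp":[0,0,-3.7],"rot":[0,0,-0.96],"fingers":0},
    {"dp":[0,0,-4.2],"rot":[0,0,-1.08],"fingers":0},
    {"dp":[0,0,-4.6],"rot":[0,0,-1.2],"fingers":0}
  ]
}}

```text
t: 12.23
tcp_pos: [0.6542, 0.0048, 0.2186]
orientation: [-0.564, -3.089, 0.001]
ft_force: [-2.3, 0.3, 2.6]
gripper_width: 0.0392
grip_force: 80.8
```

Call:
{"method": "play_rows", "body": {
  "rows": [
    {"dp":[0,0,-0.5],"rot":[0,0,-0.12],"fingers":0},
    {"dp":[0,0,-1],"rot":[0,0,-0.24],"fingers":0},
    {"dp":[0,0,-1.4],"rot":[0,0,-0.36],"fingers":0},
    {"dp":[0,0,-1.8],"rot":[0,0,-0.48],"fingers":0},
    {"dp":[0,0,-2.3],"rot":[0,0,-0.6],"fingers":0},
    {"dp":[0,0,-3],"rot":[0,0,-0.72],"fingers":0},
    {"dp":[0,0,-6],"rot":[0,0,-0.72],"fingers":0},
    {"dp":[0,0,-10],"rot":[0,0,-0.72],"fingers":0},
    {"dp":[0,0,-14],"rot":[0,0,-0.72],"fingers":0},
    {"dp":[0,0,-14],"rot":[0,0,-0.72],"fingers":0}
  ]
}}

```text
t: 13.07
tcp_pos: [0.6559, 0.0054, 0.2331]
orientation: [-0.552, 3.09, -0.001]
ft_force: [-0.3, 0.7, -0.6]
gripper_width: 0.0391
grip_force: 80.5
```

```bash
python3 - <<'E'
from h import *
s=r.sense(); print(s['tcp_pos'].round(4),s['q'].round(2),s['ft_force'].round(1),s['torque'].round(2),s['gripper_width'],s['orientation'])
E
```

```text
[0.6559 0.0054 0.2331] [-0.01  0.62 -0.06  1.4   0.04  1.11  1.85] [-0.3  0.7 -0.6] [-0.07 -0.01 -0.04] 0.03909896195139083 [-5.51948982e-01  3.09016991e+00 -8.00006215e-04]
```

Call:
{"method": "play_rows", "body": {
  "rows": [
    {"dp":[0,0,-15],"rot":[0,0,0],"fingers":0},
    {"dp":[0,0,-40],"rot":[0,0,0],"fingers":0},
    {"dp":[0,0,-70],"rot":[0,0,0],"fingers":0},
    {"dp":[0,0,-95],"rot":[0,0,0],"fingers":0},
    {"dp":[0,0,-110],"rot":[0,0,0],"fingers":0},
    {"dp":[0,0,-110],"rot":[0,0,0],"fingers":0},
    {"dp":[0,0,-110],"rot":[0,0,0],"fingers":0}
  ]
}}

```text
t: 13.65
tcp_pos: [0.6553, 0.0055, 0.3423]
orientation: [-0.554, 3.091, -0.001]
ft_force: [0.0, -0.4, -1.7]
gripper_width: 0.0393
grip_force: 80.6
```

```bash
python3 - <<'E'
from h import *
s=r.sense(); print(s['tcp_pos'].round(4),s['q'].round(2),s['ft_force'].round(1),s['gripper_width'])
f=r.grab_frame('side'); save(f,'s6.png')
plan((.455,.40,.30),.353)
E
```

```text
[0.6553 0.0055 0.3423] [-0.01  0.56 -0.06  1.22  0.03  1.37  1.86] [ 0.  -0.4 -1.7] 0.0392624217983022
dp [ 49.9 439.3  41. ] rot [ 0.001 -0.002  0.002] | q7 1.86 rows 10.6
```

View pics/s6.png

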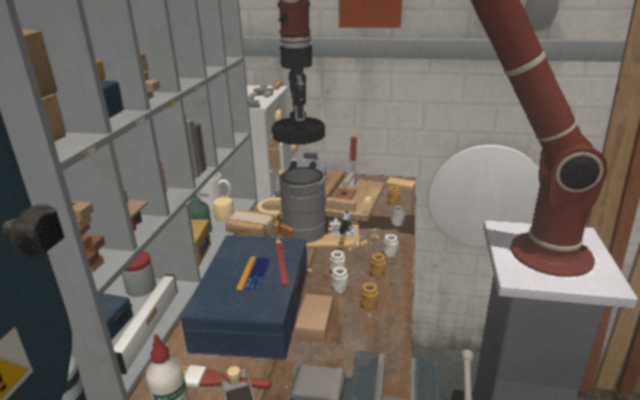

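Call:
{"method": "play_rows", "body": {
  "rows": [
    {"dp":[4,38,0],"rot":[0,0,0],"fingers":0},
    {"dp":[9,78,0],"rot":[0,0,0],"fingers":0},
    {"dp":[13,116,0],"rot":[0,0,0],"fingers":0},
    {"dp":[18,156,0],"rot":[0,0,0],"fingers":0},
    {"dp":[22,195,0],"rot":[0,0,0],"fingers":0},
    {"dp":[27,235,0],"rot":[0,0,0],"fingers":0},
    {"dp":[31,275,10],"rot":[0,0,0],"fingers":0},
    {"dp":[36,314,20],"rot":[0,0,0],"fingers":0},
    {"dp":[40,353,30],"rot":[0,0,0],"fingers":0},
    {"dp":[45,392,41],"rot":[0,0,0],"fingers":0}
  ]
}}

```text
t: 14.53
tcp_pos: [0.4747, 0.3581, 0.2985]
orientation: [0.554, -3.089, 0.003]
ft_force: [1.6, 0.8, -1.5]
gripper_width: 0.0394
grip_force: 80.8
```

```bash
python3 - <<'E'
from h import *
s=r.sense(); M=T(s); print(s['tcp_pos'].round(4),s['q'].round(2),s['ft_force'].round(1),s['gripper_width'])
f=r.grab_frame('top'); save(f,'t7.png')
f=r.grab_frame('side')
im=f['pixels'][:,:,::-1]; h=cv2.cvtColor(np.ascontiguousarray(im),cv2.COLOR_BGR2HSV); m=cv2.inRange(h,(14,110,60),(30,255,255))
k,l,st,ce=cv2.connectedComponentsWithStats(m)
for i in range(1,k):
    if st[i,4]>25 and ce[i,0]>300 and ce[i,1]>180: print(np.round(ce[i],1),st[i],np.round(atz(ray(f,ce[i]),.03),3))
for d in r.pinpoint('sanding_block_c',f): print(d['confidence'],np.round(atz(ray(f,d['xy']),.017),3))
plan((.455,.40,.0465),.353)
E
```

```text
[0.4747 0.3581 0.2985] [-0.6   0.48 -0.13  1.48  0.06  1.19  1.18] [ 1.6  0.8 -1.5] 0.03940662657237289
[393.5 194.3] [388 185  12  20 202] [ 0.417 -0.223  0.03 ]
[377.6 265.6] [370 253  16  26 323] [0.435 0.167 0.03 ]
[369.4 296.2] [360 282  21  29 429] [0.444 0.284 0.03 ]
0.68 [0.557 0.362 0.017]
0.16 [ 0.523 -0.153  0.017]
dp [ -0.3  42.1 251. ] rot [ 0.001 -0.008  0.012] | q7 1.19 rows 6.1
```

View pics/t7.png

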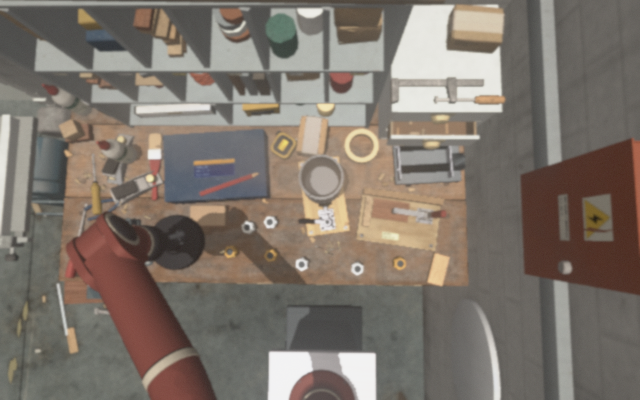

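```bash
python3 - <<'E'
from h import *
plan((.447,.395,.0465),.353)
E
```

```text
dp [  9.   40.3 251.1] rot [ 0.001 -0.008  0.012] | q7 1.19 rows 6.1
```

Call:
{"method": "play_rows", "body": {
  "rows": [
    {"dp":[5,20,20],"rot":[0,-0.004,0.006],"fingers":0},
    {"dp":[9,40,50],"rot":[0,-0.008,0.012],"fingers":0},
    {"dp":[9,40,90],"rot":[0,-0.008,0.012],"fingers":0},
    {"dp":[9,40,130],"rot":[0,-0.008,0.012],"fingers":0},
    {"dp":[9,40,170],"rot":[0,-0.008,0.012],"fingers":0},
    {"dp":[9,40,205],"rot":[0,-0.008,0.012],"fingers":0},
    {"dp":[9,40,230],"rot":[0,-0.008,0.012],"fingers":0},
    {"dp":[9,40,243],"rot":[0,-0.008,0.012],"fingers":0},
    {"dp":[9,40,250],"rot":[0,-0.008,0.012],"fingers":0},
    {"dp":[9,40,250],"rot":[0,-0.008,0.012],"fingers":0}
  ]
}}

```text
t: 15.52
tcp_pos: [0.4538, 0.3891, 0.0485]
orientation: [-0.533, 3.092, -0.004]
ft_force: [-0.4, 0.0, -2.8]
gripper_width: 0.0392
grip_force: 80.8
```

```bash
python3 - <<'E'
from h import *
plan((.447,.395,.0455),.353)
s=r.sense(); print(s['q'].round(2),s['ft_force'].round(1))
E
```

```text
dp [4.4 7.8 2.9] rot [-0.003  0.004 -0.012] | q7 1.05 rows 0.2
[-0.69  0.76 -0.1   1.75  0.12  0.63  1.05] [-0.4  0.  -2.8]
```

Call:
{"method": "play_rows", "body": {
  "rows": [
    {"dp":[2,3,1.5],"rot":[0,0,0],"fingers":0},
    {"dp":[2,3,2.5],"rot":[0,0,0],"fingers":0},
    {"dp":[2,3,2.5],"rot":[0,0,0],"fingers":0.3},
    {"dp":[2,3,2.5],"rot":[0,0,0],"fingers":0.8},
    {"dp":[2,3,2.5],"rot":[0,0,0],"fingers":1},
    {"dp":[2,3,2.5],"rot":[0,0,0],"fingers":1},
    {"dp":[2,3,-10],"rot":[0,0,0],"fingers":1},
    {"dp":[2,3,-50],"rot":[0,0,0],"fingers":1},
    {"dp":[2,3,-90],"rot":[0,0,0],"fingers":1},
    {"dp":[2,3,-130],"rot":[0,0,0],"fingers":1}
  ]
}}

```text
t: 16.35
tcp_pos: [0.4501, 0.3931, 0.1833]
orientation: [-0.535, 3.088, 0.002]
ft_force: [1.9, 0.6, -0.5]
gripper_width: 0.0854
grip_force: 0.0
```

```bash
python3 - <<'E'
from h import *
plan((.447,.28,.22),0.5)
s=r.sense(); M=T(s); print(s['tcp_pos'].round(4), s['q'].round(2))
f=r.grab_frame('wrist'); save(f,'w8.png')
for d in r.pinpoint('lid_knob',f): print(round(d['confidence'],2),np.round(d['xy'],1),np.round(atz(ray(f,d['xy'],M),.046),4))
for d in r.pinpoint('coupling_1_c',f): print(round(d['confidence'],2),np.round(d['xy'],1),np.round(atz(ray(f,d['xy'],M),.026),4))
E
```

```text
dp [  40.7 -105.5  -37.1] rot [-0.001  0.008 -0.157] | q7 1.08 rows 2.9
[0.4501 0.3931 0.1833] [-0.68  0.58 -0.12  1.65  0.09  0.91  1.08]
0.85 [313.  185.3] [0.4518 0.3949 0.046 ]
0.67 [112.4 101.8] [0.4396 0.1571 0.026 ]
```

View pics/w8.png

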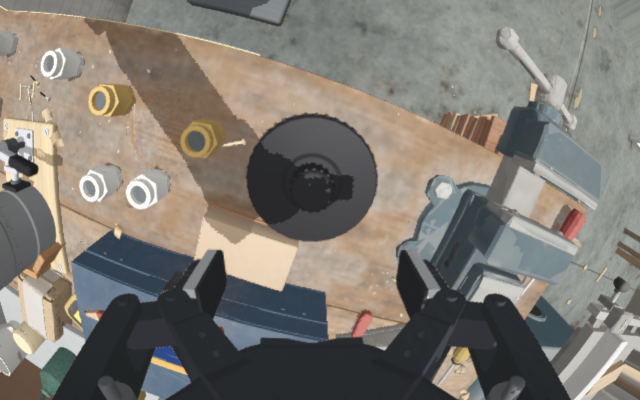

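```bash
python3 - <<'E'
from h import *
plan((.447,.279,.22),-1.57)
E
```

```text
dp [  43.5 -107.6  -35. ] rot [0.02  0.008 1.913] | q7 1.08 rows 15.3
```

Call:
{"method": "play_rows", "body": {
  "rows": [
    {"dp":[5,-11,-10],"rot":[0,0,0.12],"fingers":1},
    {"dp":[10,-22,-20],"rot":[0,0,0.24],"fingers":1},
    {"dp":[15,-35,-35],"rot":[0,0,0.36],"fingers":1},
    {"dp":[20,-50,-35],"rot":[0,0,0.48],"fingers":1},
    {"dp":[25,-60,-35],"rot":[0,0,0.6],"fingers":1},
    {"dp":[30,-75,-35],"rot":[0,0,0.72],"fingers":1},
    {"dp":[35,-90,-35],"rot":[0,0,0.84],"fingers":1},
    {"dp":[40,-100,-35],"rot":[0,0,0.96],"fingers":1},
    {"dp":[43,-107,-35],"rot":[0,0,1.08],"fingers":1},
    {"dp":[43,-107,-35],"rot":[0,0,1.2],"fingers":1}
  ]
}}

```text
t: 17.33
tcp_pos: [0.445, 0.275, 0.215]
orientation: [1.316, 2.847, 0.004]
ft_force: [0.6, 1.0, 0.5]
gripper_width: 0.0853
grip_force: 0.0
```

Call:
{"method": "play_rows", "body": {
  "rows": [
    {"dp":[0,0,0],"rot":[0,0,0.12],"fingers":1},
    {"dp":[0,0,0],"rot":[0,0,0.24],"fingers":1},
    {"dp":[0,0,0],"rot":[0,0,0.36],"fingers":1},
    {"dp":[0,0,0],"rot":[0,0,0.48],"fingers":1},
    {"dp":[0,0,0],"rot":[0,0,0.6],"fingers":1},
    {"dp":[0,0,0],"rot":[0,0,0.71],"fingers":1},
    {"dp":[0,0,0],"rot":[0,0,0.71],"fingers":1},
    {"dp":[0,0,0],"rot":[0,0,0.71],"fingers":1}
  ]
}}

```text
t: 18.0
tcp_pos: [0.4449, 0.2779, 0.215]
orientation: [2.211, 2.227, 0.009]
ft_force: [-0.1, -0.7, -0.6]
gripper_width: 0.0854
grip_force: 0.0
```

```bash
cat >> h.py <<'E'
def hexang(f,M,z=.041):
    "brass blobs seen by wrist cam: centre and best flat direction (hex upper edge plane z)"
    im=np.ascontiguousarray(f['pixels'][:,:,::-1]); h=cv2.cvtColor(im,cv2.COLOR_BGR2HSV); m=cv2.inRange(h,(12,100,40),(32,255,255))
    k,l,st,ce=cv2.connectedComponentsWithStats(m)
    for i in range(1,k):
        if st[i,4]<150: continue
        c=cv2.findContours((l==i).astype(np.uint8),cv2.RETR_EXTERNAL,cv2.CHAIN_APPROX_NONE)[0][0][:,0]
        H=cv2.convexHull(np.array([atz(ray(f,p,M),z)[:2] for p in c],np.float32)*1000)[:,0]
        best=min((sum(np.ptp(H@np.array([np.cos(a+j*np.pi/3),np.sin(a+j*np.pi/3)])) for j in range(3)),a) for a in np.arange(0,np.pi/3,.02))
        w=[np.ptp(H@np.array([np.cos(best[1]+j*np.pi/3),np.sin(best[1]+j*np.pi/3)])).round(1) for j in range(3)]
        print('blob',ce[i].round(0),st[i,4],'ctr@z30',atz(ray(f,ce[i],M),.03).round(4),'flatnormal',round(best[1],2),w)
E
python3 - <<'E'
from h import *
s=r.sense(); M=T(s); print(s['tcp_pos'].round(4), s['q'].round(2))
f=r.grab_frame('wrist'); save(f,'w9.png')
for d in r.pinpoint('coupling_1_c',f): print(round(d['confidence'],2),np.round(d['xy'],1),np.round(atz(ray(f,d['xy'],M),.026),4))
hexang(f,M)
E
```

```text
[0.4449 0.2779 0.215 ] [-0.87  0.46  0.4   1.82 -0.22  0.9  -0.37]
0.82 [303.9 270.3] [0.4383 0.1524 0.026 ]
0.21 [320.4  60.6] [0.4552 0.3977 0.026 ]
blob [615.  65.] 161 ctr@z30 [0.9156 0.4663 0.03  ] flatnormal 0.06 [np.float64(17.8), np.float64(48.2), np.float64(43.3)]
blob [552. 152.] 710 ctr@z30 [0.7707 0.3143 0.03  ] flatnormal 0.08 [np.float64(14.5), np.float64(125.5), np.float64(125.9)]
blob [311. 173.] 749 ctr@z30 [0.4468 0.2769 0.03  ] flatnormal 0.08 [np.float64(34.6), np.float64(40.0), np.float64(40.5)]
blob [603. 241.] 2043 ctr@z30 [0.9672 0.1679 0.03  ] flatnormal 1.0 [np.float64(157.3), np.float64(201.4), np.float64(163.7)]
blob [303. 267.] 846 ctr@z30 [0.4371 0.1594 0.03  ] flatnormal 0.02 [np.float64(34.5), np.float64(54.8), np.float64(53.2)]
```

View pics/w9.png

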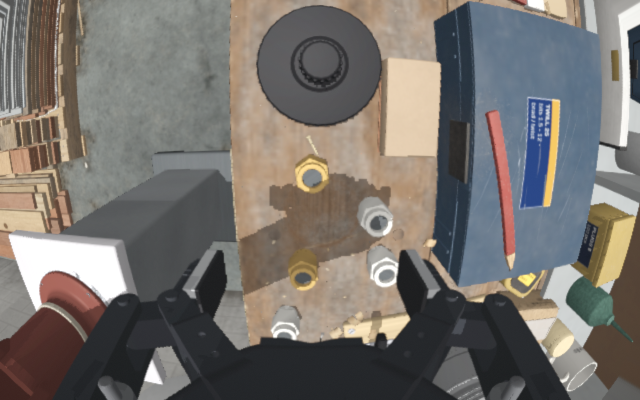

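Call:
{"method": "play_rows", "body": {
  "rows": [
    {"dp":[0,1,40],"rot":[0,0,-0.06],"fingers":1},
    {"dp":[0,1,80],"rot":[0,0,-0.06],"fingers":1},
    {"dp":[0,1,120],"rot":[0,0,-0.06],"fingers":1},
    {"dp":[0,1,155],"rot":[0,0,-0.06],"fingers":1},
    {"dp":[0,1,180],"rot":[0,0,-0.06],"fingers":1},
    {"dp":[0,1,195],"rot":[0,0,-0.06],"fingers":1},
    {"dp":[0,1,200],"rot":[0,0,-0.06],"fingers":1},
    {"dp":[0,1,200],"rot":[0,0,-0.06],"fingers":0.5},
    {"dp":[0,1,200],"rot":[0,0,-0.06],"fingers":0.2},
    {"dp":[0,1,200],"rot":[0,0,-0.06],"fingers":0}
  ],
  "newtons": 50
}}

```text
t: 18.93
tcp_pos: [0.449, 0.2791, 0.0168]
orientation: [2.146, 2.289, 0.015]
ft_force: [-0.0, 0.0, 0.7]
gripper_width: 0.0516
grip_force: 0.0
```

Call:
{"method": "play_rows", "body": {
  "rows": [
    {"dp":[0,0,0],"rot":[0,0,0],"fingers":0},
    {"dp":[0,0,0],"rot":[0,0,0],"fingers":0},
    {"dp":[0,0,-20],"rot":[0,0,0],"fingers":0},
    {"dp":[0,0,-60],"rot":[0,0,0],"fingers":0},
    {"dp":[0,0,-100],"rot":[0,0,0],"fingers":0},
    {"dp":[0,0,-140],"rot":[0,0,0],"fingers":0},
    {"dp":[0,0,-180],"rot":[0,0,0],"fingers":0},
    {"dp":[0,0,-220],"rot":[0,0,0],"fingers":0},
    {"dp":[0,0,-240],"rot":[0,0,0],"fingers":0},
    {"dp":[0,0,-240],"rot":[0,0,0],"fingers":0}
  ]
}}

```text
t: 19.77
tcp_pos: [0.4489, 0.279, 0.2614]
orientation: [2.145, 2.287, 0.03]
ft_force: [0.8, 0.3, -2.1]
gripper_width: 0.0332
grip_force: 50.5
```

```bash
python3 - <<'E'
from h import *
s=r.sense(); M=T(s); print(s['q'].round(2))
plan((.6555,.020,.255),-1.57)
plan((.6555,.020,.165),-1.57)
E
```

```text
[-0.88  0.41  0.41  1.76 -0.19  1.   -0.34]
dp [-271.7  189.5    7.4] rot [ 0.018 -0.009  0.063] | q7 -0.34 rows 7.9
dp [-272.5  187.9   97.4] rot [ 0.018 -0.009  0.063] | q7 -0.34 rows 8.3
```

Call:
{"method": "play_rows", "body": {
  "rows": [
    {"dp":[-34,24,1],"rot":[0,0,0],"fingers":0},
    {"dp":[-68,47,2],"rot":[0.004,-0.002,0.015],"fingers":0},
    {"dp":[-102,71,3],"rot":[0.009,-0.004,0.03],"fingers":0},
    {"dp":[-136,95,4],"rot":[0.01,-0.005,0.04],"fingers":0},
    {"dp":[-170,118,5],"rot":[0.012,-0.007,0.05],"fingers":0},
    {"dp":[-204,142,6],"rot":[0.015,-0.009,0.06],"fingers":0},
    {"dp":[-238,166,7],"rot":[0.018,-0.009,0.063],"fingers":0},
    {"dp":[-272,189,7],"rot":[0.018,-0.009,0.063],"fingers":0},
    {"dp":[-272,189,7],"rot":[0.018,-0.009,0.063],"fingers":0},
    {"dp":[-272,189,7],"rot":[0.018,-0.009,0.063],"fingers":0}
  ]
}}

```text
t: 20.6
tcp_pos: [0.6519, 0.0141, 0.2471]
orientation: [-2.226, -2.213, 0.026]
ft_force: [0.2, 1.0, -2.2]
gripper_width: 0.0332
grip_force: 50.6
```

```bash
python3 - <<'E'
from h import *
s=r.sense(); M=T(s); print(s['tcp_pos'].round(4), s['q'].round(2),s['gripper_width'])
f=r.grab_frame('wrist'); save(f,'w10.png')
for nm,z in (('barrel_mouth',.184),):
    for d in r.pinpoint(nm,f): print(nm,round(d['confidence'],2),np.round(d['xy'],1),np.round(atz(ray(f,d['xy'],M),z),4))
g=r.grab_frame('top')
for d in r.pinpoint('barrel_mouth',g): print('top',round(d['confidence'],2),np.round(d['xy'],1),np.round(atz(ray(g,d['xy']),.184),4))
plan((.6555,.020,.165),-1.57)
E
```

```text
[0.6519 0.0141 0.2471] [-0.29  0.64  0.43  1.39 -0.26  1.18  0.16] 0.033150079915455995
barrel_mouth 0.8 [316.4 219.7] [0.655  0.0071 0.184 ]
top 0.9 [322.2 178.7] [0.648  0.0009 0.184 ]
top 0.34 [397.  262.6] [ 0.4275 -0.1964  0.184 ]
dp [-0.7  5.2 83.5] rot [-0.012  0.005  0.003] | q7 0.16 rows 2.0
```

View pics/w10.png

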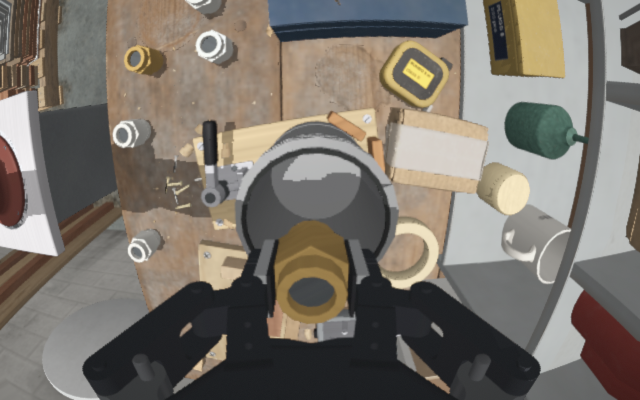

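Call:
{"method": "play_rows", "body": {
  "rows": [
    {"dp":[2,4,30],"rot":[-0.01,0.005,0],"fingers":0},
    {"dp":[4,4,60],"rot":[-0.01,0.005,0],"fingers":0},
    {"dp":[4,4,80],"rot":[-0.01,0.005,0],"fingers":0},
    {"dp":[4,4,82],"rot":[-0.01,0.005,0],"fingers":0},
    {"dp":[4,4,82],"rot":[-0.01,0.005,0],"fingers":0.55},
    {"dp":[4,4,82],"rot":[-0.01,0.005,0],"fingers":0.55},
    {"dp":[4,4,82],"rot":[-0.01,0.005,0],"fingers":0.55},
    {"dp":[4,4,50],"rot":[-0.01,0.005,0],"fingers":0.55},
    {"dp":[4,4,10],"rot":[-0.01,0.005,0],"fingers":0.55},
    {"dp":[4,4,-10],"rot":[-0.01,0.005,0],"fingers":1}
  ]
}}

```text
t: 21.63
tcp_pos: [0.6591, 0.0221, 0.2663]
orientation: [2.214, 2.216, 0.009]
ft_force: [1.0, -1.1, 1.1]
gripper_width: 0.0577
grip_force: 0.0
```

```bash
python3 - <<'E'
from h import *
f=r.grab_frame('side')
im=f['pixels'][:,:,::-1]; h=cv2.cvtColor(np.ascontiguousarray(im),cv2.COLOR_BGR2HSV); m=cv2.inRange(h,(14,110,60),(30,255,255))
k,l,st,ce=cv2.connectedComponentsWithStats(m)
for i in range(1,k):
    if st[i,4]>25 and ce[i,0]>300 and ce[i,1]>180: print(np.round(ce[i],1),st[i],np.round(atz(ray(f,ce[i]),.03),3))
s=r.sense(); M=T(s)
f=r.grab_frame('wrist'); save(f,'w11.png'); hexang(f,M)
plan((.438,.158,.215),-1.57)
E
```

```text
[393.6 194.3] [388 185  12  20 199] [ 0.416 -0.223  0.03 ]
[377.6 265.3] [370 253  16  26 326] [0.435 0.165 0.03 ]
[367.8 301.2] [360 293  15  15  49] [0.446 0.302 0.03 ]
blob [505.  41.] 4889 ctr@z30 [0.9365 0.202  0.03  ] flatnormal 0.1 [np.float64(125.8), np.float64(170.6), np.float64(145.6)]
blob [391.  83.] 1153 ctr@z30 [0.7644 0.1229 0.03  ] flatnormal 0.0 [np.float64(83.1), np.float64(66.1), np.float64(77.2)]
blob [141.  68.] 677 ctr@z30 [0.4411 0.1541 0.03  ] flatnormal 0.1 [np.float64(56.0), np.float64(35.4), np.float64(50.0)]
blob [399.  82.] 457 ctr@z30 [0.7749 0.1248 0.03  ] flatnormal 1.02 [np.float64(20.9), np.float64(38.3), np.float64(38.6)]
blob [330. 131.] 401 ctr@z30 [0.6892 0.0593 0.03  ] flatnormal 1.02 [np.float64(12.9), np.float64(44.3), np.float64(42.9)]
blob [360. 157.] 374 ctr@z30 [0.7267 0.0269 0.03  ] flatnormal 0.18 [np.float64(16.1), np.float64(40.1), np.float64(49.6)]
blob [322. 184.] 1463 ctr@z30 [ 0.6794 -0.0081  0.03  ] flatnormal 0.0 [np.float64(62.8), np.float64(43.9), np.float64(66.5)]
dp [ 136.6 -222.7   48.7] rot [0.015 0.002 0.   ] | q7 0.15 rows 6.4
```

Call:
{"method": "play_rows", "body": {
  "rows": [
    {"dp":[17,-28,0],"rot":[0,0,0],"fingers":1},
    {"dp":[35,-57,0],"rot":[0.003,0,0],"fingers":1},
    {"dp":[52,-85,0],"rot":[0.006,0,0],"fingers":1},
    {"dp":[70,-114,5],"rot":[0.009,0,0],"fingers":1},
    {"dp":[87,-142,15],"rot":[0.012,0,0],"fingers":1},
    {"dp":[105,-171,28],"rot":[0.015,0.002,0],"fingers":1},
    {"dp":[122,-199,38],"rot":[0.015,0.002,0],"fingers":1},
    {"dp":[137,-223,48],"rot":[0.015,0.002,0],"fingers":1},
    {"dp":[137,-223,48],"rot":[0.015,0.002,0],"fingers":1},
    {"dp":[137,-223,48],"rot":[0.015,0.002,0],"fingers":1}
  ]
}}

```text
t: 22.57
tcp_pos: [0.4322, 0.1604, 0.2114]
orientation: [-2.209, -2.218, 0.016]
ft_force: [0.6, 0.0, 0.2]
gripper_width: 0.0853
grip_force: 0.0
```

```bash
python3 - <<'E'
from h import *
s=r.sense(); M=T(s); print(s['tcp_pos'].round(4), s['q'].round(2))
f=r.grab_frame('wrist'); save(f,'w12.png'); hexang(f,M)
for d in r.pinpoint('coupling_1_c',f): print(round(d['confidence'],2),np.round(d['xy'],1),np.round(atz(ray(f,d['xy'],M),.026),4))
E
```

```text
[0.4322 0.1604 0.2114] [-0.71  0.38  0.43  1.97 -0.22  0.85 -0.16]
blob [572.  50.] 674 ctr@z30 [0.7737 0.3384 0.03  ] flatnormal 0.06 [np.float64(14.6), np.float64(125.4), np.float64(125.0)]
blob [628. 176.] 1577 ctr@z30 [0.9555 0.1732 0.03  ] flatnormal 0.42 [np.float64(124.4), np.float64(130.5), np.float64(180.2)]
blob [318. 176.] 776 ctr@z30 [0.4372 0.1565 0.03  ] flatnormal 0.12 [np.float64(34.4), np.float64(40.4), np.float64(39.2)]
blob [540. 204.] 705 ctr@z30 [0.7377 0.1251 0.03  ] flatnormal 0.54 [np.float64(55.2), np.float64(63.7), np.float64(92.8)]
blob [559. 206.] 236 ctr@z30 [0.7782 0.123  0.03  ] flatnormal 1.02 [np.float64(20.6), np.float64(38.6), np.float64(37.6)]
blob [510. 256.] 525 ctr@z30 [0.7044 0.0495 0.03  ] flatnormal 0.94 [np.float64(18.3), np.float64(101.0), np.float64(96.6)]
0.77 [316.3 179.3] [0.4353 0.1519 0.026 ]
```

View pics/w12.png

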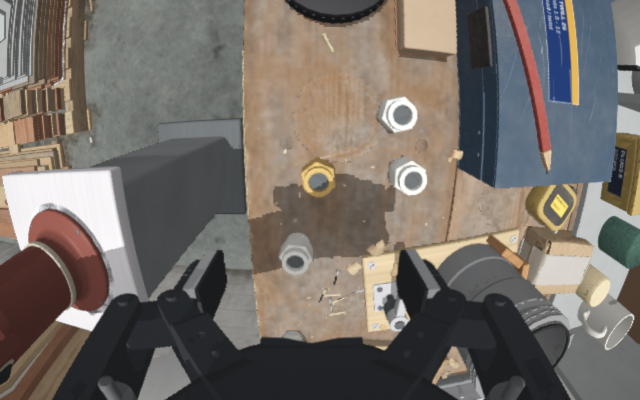

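Call:
{"method": "play_rows", "body": {
  "rows": [
    {"dp":[-3,5,40],"rot":[0,0,-0.08],"fingers":0.75},
    {"dp":[-3,5,80],"rot":[0,0,-0.08],"fingers":0.75},
    {"dp":[-3,5,120],"rot":[0,0,-0.08],"fingers":0.75},
    {"dp":[-3,5,155],"rot":[0,0,-0.08],"fingers":0.75},
    {"dp":[-3,5,180],"rot":[0,0,-0.08],"fingers":0.75},
    {"dp":[-3,5,192],"rot":[0,0,-0.08],"fingers":0.75},
    {"dp":[-3,5,196],"rot":[0,0,-0.08],"fingers":0.75},
    {"dp":[-3,5,196],"rot":[0,0,-0.08],"fingers":0.4},
    {"dp":[-3,5,196],"rot":[0,0,-0.08],"fingers":0.2},
    {"dp":[-3,5,196],"rot":[0,0,-0.08],"fingers":0}
  ]
}}

```text
t: 23.5
tcp_pos: [0.4369, 0.1563, 0.0164]
orientation: [-2.124, -2.302, 0.012]
ft_force: [-0.2, 0.3, -2.9]
gripper_width: 0.0333
grip_force: 49.8
```

Call:
{"method": "play_rows", "body": {
  "rows": [
    {"dp":[0,0,0],"rot":[0,0,0],"fingers":0},
    {"dp":[0,0,0],"rot":[0,0,0],"fingers":0},
    {"dp":[0,0,-20],"rot":[0,0,0],"fingers":0},
    {"dp":[0,0,-60],"rot":[0,0,0],"fingers":0},
    {"dp":[0,0,-100],"rot":[0,0,0],"fingers":0},
    {"dp":[0,0,-140],"rot":[0,0,0],"fingers":0},
    {"dp":[0,0,-180],"rot":[0,0,0],"fingers":0},
    {"dp":[0,0,-220],"rot":[0,0,0],"fingers":0},
    {"dp":[0,0,-240],"rot":[0,0,0],"fingers":0},
    {"dp":[0,0,-240],"rot":[0,0,0],"fingers":0}
  ]
}}

```text
t: 24.33
tcp_pos: [0.4414, 0.1571, 0.26]
orientation: [-2.124, -2.305, -0.001]
ft_force: [1.7, -0.2, -2.1]
gripper_width: 0.0331
grip_force: 50.8
```

```bash
python3 - <<'E'
from h import *
plan((.656,-.010,.255),-1.57)
E
```

```text
dp [-184.   200.3    3. ] rot [-0.005 -0.005  0.081] | q7 -0.1 rows 6.5
```

Call:
{"method": "play_rows", "body": {
  "rows": [
    {"dp":[-26,29,0],"rot":[0,0,0.01],"fingers":0},
    {"dp":[-53,57,0],"rot":[0,0,0.02],"fingers":0},
    {"dp":[-79,86,0],"rot":[0,0,0.04],"fingers":0},
    {"dp":[-105,114,1],"rot":[0,0,0.05],"fingers":0},
    {"dp":[-131,143,1],"rot":[0,0,0.06],"fingers":0},
    {"dp":[-158,172,2],"rot":[-0.005,-0.005,0.08],"fingers":0},
    {"dp":[-184,200,3],"rot":[-0.005,-0.005,0.08],"fingers":0},
    {"dp":[-184,200,3],"rot":[-0.005,-0.005,0.08],"fingers":0},
    {"dp":[-184,200,3],"rot":[-0.005,-0.005,0.08],"fingers":0}
  ]
}}

```text
t: 25.08
tcp_pos: [0.6524, -0.0135, 0.2455]
orientation: [-2.22, -2.213, 0.024]
ft_force: [-0.5, 0.8, -2.4]
gripper_width: 0.0335
grip_force: 51.1
```

```bash
python3 - <<'E'
from h import *
s=r.sense(); print(s['tcp_pos'].round(4),s['gripper_width'])
plan((.656,-.010,.165),-1.57)
E
```

```text
[ 0.6524 -0.0135  0.2455] 0.03349024412119098
dp [ 4.   4.8 80.4] rot [-0.015  0.006 -0.004] | q7 0.23 rows 1.9
```

Call:
{"method": "play_rows", "body": {
  "rows": [
    {"dp":[3,4,30],"rot":[-0.012,0.005,0],"fingers":0},
    {"dp":[4,4,60],"rot":[-0.012,0.005,0],"fingers":0},
    {"dp":[4,4,78],"rot":[-0.012,0.005,0],"fingers":0},
    {"dp":[4,4,80],"rot":[-0.012,0.005,0],"fingers":0},
    {"dp":[4,4,80],"rot":[-0.012,0.005,0],"fingers":0.55},
    {"dp":[4,4,80],"rot":[-0.012,0.005,0],"fingers":0.55},
    {"dp":[4,4,80],"rot":[-0.012,0.005,0],"fingers":0.55},
    {"dp":[4,4,50],"rot":[-0.012,0.005,0],"fingers":0.55},
    {"dp":[4,4,10],"rot":[-0.012,0.005,0],"fingers":0.55},
    {"dp":[4,4,-15],"rot":[-0.012,0.005,0],"fingers":1}
  ]
}}

```text
t: 25.92
tcp_pos: [0.659, -0.0074, 0.2695]
orientation: [2.215, 2.217, 0.011]
ft_force: [1.0, -0.3, 1.5]
gripper_width: 0.0571
grip_force: 0.0
```

```bash
python3 - <<'E'
from h import *
s=r.sense(); print(s['tcp_pos'].round(4))
f=r.grab_frame('side')
im=f['pixels'][:,:,::-1]; h=cv2.cvtColor(np.ascontiguousarray(im),cv2.COLOR_BGR2HSV); m=cv2.inRange(h,(14,110,60),(30,255,255))
k,l,st,ce=cv2.connectedComponentsWithStats(m)
for i in range(1,k):
    if st[i,4]>25 and ce[i,0]>300 and ce[i,1]>180: print(np.round(ce[i],1),st[i],np.round(atz(ray(f,ce[i]),.03),3))
plan((.418,-.225,.215),-2.0)
E
```

```text
[ 0.659  -0.0074  0.2695]
[393.7 194.3] [388 185  13  20 198] [ 0.416 -0.223  0.03 ]
[369.7 302.5] [365 298  10  10  33] [0.441 0.306 0.03 ]
dp [-216.6 -245.2   55.2] rot [ 0.02  -0.004  0.43 ] | q7 0.22 rows 8.0
```

Call:
{"method": "play_rows", "body": {
  "rows": [
    {"dp":[-26,-29,0],"rot":[0,0,0.1],"fingers":1},
    {"dp":[-52,-59,0],"rot":[0,0,0.2],"fingers":1},
    {"dp":[-78,-88,0],"rot":[0,0,0.3],"fingers":1},
    {"dp":[-105,-118,5],"rot":[0,0,0.4],"fingers":1},
    {"dp":[-131,-148,15],"rot":[0,0,0.5],"fingers":1},
    {"dp":[-157,-177,25],"rot":[0,0,0.6],"fingers":1},
    {"dp":[-183,-207,35],"rot":[0,0,0.7],"fingers":1},
    {"dp":[-210,-237,45],"rot":[0,0,0.8],"fingers":1},
    {"dp":[-216,-245,50],"rot":[0,0,0.9],"fingers":1},
    {"dp":[-216,-245,50],"rot":[0,0,1.0],"fingers":1}
  ]
}}

```text
t: 26.8
tcp_pos: [0.4092, -0.2264, 0.2143]
orientation: [3.019, 0.865, 0.005]
ft_force: [0.5, -0.0, -0.4]
gripper_width: 0.0858
grip_force: 0.0
```

```bash
python3 - <<'E'
from h import *
s=r.sense(); M=T(s); print(s['tcp_pos'].round(4), s['q'].round(2))
f=r.grab_frame('wrist'); save(f,'w13.png'); hexang(f,M)
for d in r.pinpoint('coupling_1_c',f): print(round(d['confidence'],2),np.round(d['xy'],1),np.round(atz(ray(f,d['xy'],M),.026),4))
for a in (-3.1,-2.6,-2.1): plan((.418,-.225,.2),a)
E
```

```text
[ 0.4092 -0.2264  0.2143] [-0.08  0.44  0.78  1.97 -0.4   0.88 -0.11]
blob [315. 166.] 731 ctr@z30 [ 0.4188 -0.2266  0.03  ] flatnormal 0.48 [np.float64(39.1), np.float64(36.3), np.float64(34.6)]
blob [169. 380.] 501 ctr@z30 [-0.0396 -0.2076  0.03  ] flatnormal 0.52 [np.float64(151.1), np.float64(25.3), np.float64(150.1)]
dp [ 3.9  3.5 14.4] rot [ 0.002 -0.005  0.528] | q7 -0.1 rows 4.2
dp [ 3.9  3.5 14.4] rot [ 0.003 -0.004  0.028] | q7 -0.1 rows 0.4
dp [ 3.9  3.5 14.4] rot [ 0.004 -0.003 -0.472] | q7 -0.1 rows 3.8
```

View pics/w13.png

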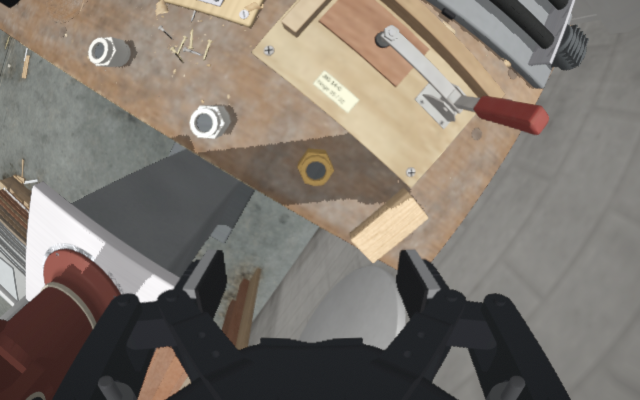

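Call:
{"method": "play_rows", "body": {
  "rows": [
    {"dp":[4,5,20],"rot":[0,0,0.12],"fingers":0.85},
    {"dp":[4,5,50],"rot":[0,0,0.24],"fingers":0.85},
    {"dp":[4,5,80],"rot":[0,0,0.36],"fingers":0.85},
    {"dp":[4,5,110],"rot":[0,0,0.48],"fingers":0.85},
    {"dp":[4,5,140],"rot":[0,0,0.59],"fingers":0.85},
    {"dp":[4,5,170],"rot":[0,0,0.59],"fingers":0.85},
    {"dp":[4,5,190],"rot":[0,0,0.59],"fingers":0.85},
    {"dp":[4,5,199],"rot":[0,0,0.59],"fingers":0.85},
    {"dp":[4,5,199],"rot":[0,0,0.59],"fingers":0.85}
  ]
}}

```text
t: 27.65
tcp_pos: [0.4197, -0.2244, 0.0132]
orientation: [-3.14, 0.024, -0.002]
ft_force: [0.1, -0.7, 0.6]
gripper_width: 0.0728
grip_force: 0.0
```

```bash
python3 - <<'E'
from h import *
s=r.sense(); M=T(s); print(s['q'].round(2),s['ft_force'].round(1))
plan((.4185,-.2265,.015),-3.18)
E
```

```text
[ 0.08  0.79  0.57  2.12 -0.93  0.5  -0.21] [ 0.1 -0.7  0.6]
dp [-1.1  2.1 -1.8] rot [-0.002 -0.001  0.023] | q7 -0.21 rows 0.2
```

Call:
{"method": "play_rows", "body": {
  "rows": [
    {"dp":[-1,2,-2],"rot":[0,0,0],"fingers":0.4},
    {"dp":[-1,2,-2],"rot":[0,0,0],"fingers":0},
    {"dp":[-1,2,-2],"rot":[0,0,0],"fingers":0},
    {"dp":[-1,2,-2],"rot":[0,0,0],"fingers":0},
    {"dp":[-1,2,-2],"rot":[0,0,0],"fingers":0},
    {"dp":[-1,2,-2],"rot":[0,0,0],"fingers":0},
    {"dp":[-1,2,-20],"rot":[0,0,0],"fingers":0},
    {"dp":[-1,2,-60],"rot":[0,0,0],"fingers":0},
    {"dp":[-1,2,-100],"rot":[0,0,0],"fingers":0},
    {"dp":[-1,2,-140],"rot":[0,0,0],"fingers":0}
  ]
}}

```text
t: 28.48
tcp_pos: [0.417, -0.2266, 0.156]
orientation: [-3.141, 0.029, -0.001]
ft_force: [0.8, 0.3, -2.1]
gripper_width: 0.0327
grip_force: 50.7
```

Call:
{"method": "play_rows", "body": {
  "rows": [
    {"dp":[0,0,-30],"rot":[0,0,0],"fingers":0},
    {"dp":[0,0,-60],"rot":[0,0,-0.06],"fingers":0},
    {"dp":[0,0,-90],"rot":[0,0,-0.15],"fingers":0},
    {"dp":[0,0,-105],"rot":[0,0,-0.25],"fingers":0},
    {"dp":[0,0,-105],"rot":[0,0,-0.3],"fingers":0},
    {"dp":[0,0,-105],"rot":[0,0,-0.3],"fingers":0}
  ]
}}

```text
t: 28.98
tcp_pos: [0.4175, -0.2271, 0.2608]
orientation: [3.11, 0.443, 0.009]
ft_force: [0.2, -0.7, -2.1]
gripper_width: 0.033
grip_force: 50.8
```

```bash
python3 - <<'E'
from h import *
s=r.sense(); print(s['tcp_pos'].round(4),s['q'].round(2))
plan((.656,.006,.255),-2.2)
E
```

```text
[ 0.4175 -0.2271  0.2608] [-0.18  0.42  0.92  1.89 -0.4   1.02 -0.38]
dp [ 294.1 -157.2    7.2] rot [ 0.003 -0.005 -0.658] | q7 -0.38 rows 8.0
```

Call:
{"method": "play_rows", "body": {
  "rows": [
    {"dp":[33,-17,1],"rot":[0,0,-0.07],"fingers":0},
    {"dp":[65,-35,2],"rot":[0,0,-0.15],"fingers":0},
    {"dp":[98,-52,2],"rot":[0,0,-0.22],"fingers":0},
    {"dp":[131,-70,3],"rot":[0,0,-0.29],"fingers":0},
    {"dp":[163,-87,4],"rot":[0,0,-0.37],"fingers":0},
    {"dp":[196,-105,5],"rot":[0,0,-0.44],"fingers":0},
    {"dp":[229,-122,6],"rot":[0,0,-0.51],"fingers":0},
    {"dp":[261,-140,7],"rot":[0,0,-0.59],"fingers":0},
    {"dp":[294,-157,7],"rot":[0,0,-0.66],"fingers":0},
    {"dp":[294,-157,7],"rot":[0,0,-0.66],"fingers":0}
  ]
}}

```text
t: 29.82
tcp_pos: [0.6601, 0.0159, 0.2497]
orientation: [-2.785, -1.442, -0.009]
ft_force: [0.8, 2.6, -3.0]
gripper_width: 0.0329
grip_force: 50.8
```

```bash
python3 - <<'E'
from h import *
s=r.sense(); M=T(s); print(s['tcp_pos'].round(4),s['q'].round(2))
f=r.grab_frame('top'); a=cv2.resize(f['pixels'][150:205,295:350,::-1],(550,550),interpolation=cv2.INTER_CUBIC)
w=r.grab_frame('wrist'); 
for d in r.pinpoint('barrel_mouth',w): print(round(d['confidence'],2),np.round(atz(ray(w,d['xy'],M),.184),4))
cv2.imwrite('pics/c14.png',np.hstack([cv2.resize(w['pixels'][:,:,::-1],None,fx=.8,fy=.8)]))
plan((.656,.006,.165),-2.2)
E
```

```text
[0.6601 0.0159 0.2497] [-0.39  0.69  0.65  1.38 -0.43  1.21 -0.32]
0.83 [0.6571 0.0085 0.184 ]
dp [ 1.   0.3 86.3] rot [-0.001  0.001 -0.001] | q7 -0.32 rows 2.1
```

View pics/c14.png

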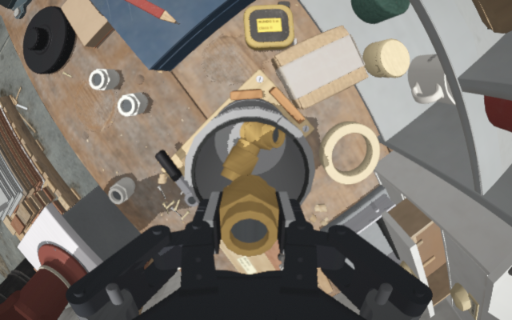

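That shows two couplings lying in the barrel at (240,160) and (265,135), and the third held over the free side. I have now viewed 15 pictures, one over the limit of 14, so I'll use numeric checks only from here.

Call:
{"method": "play_rows", "body": {
  "rows": [
    {"dp":[-6,0,30],"rot":[0,0,0],"fingers":0},
    {"dp":[-10,0,60],"rot":[0,0,0],"fingers":0},
    {"dp":[-10,0,82],"rot":[0,0,0],"fingers":0},
    {"dp":[-10,0,85],"rot":[0,0,0],"fingers":0},
    {"dp":[-10,0,85],"rot":[0,0,0],"fingers":0.55},
    {"dp":[-10,0,85],"rot":[0,0,0],"fingers":0.55},
    {"dp":[-10,0,85],"rot":[0,0,0],"fingers":0.55},
    {"dp":[-10,0,50],"rot":[0,0,0],"fingers":0.55},
    {"dp":[-10,0,10],"rot":[0,0,0],"fingers":0.55},
    {"dp":[-10,0,-30],"rot":[0,0,0],"fingers":0.8}
  ]
}}

```text
t: 30.8
tcp_pos: [0.6505, -0.003, 0.2858]
orientation: [2.798, 1.424, 0.005]
ft_force: [1.1, 0.0, 0.1]
gripper_width: 0.0579
grip_force: 0.0
```

```bash
python3 - <<'E'
from h import *
f=r.grab_frame('side')
im=f['pixels'][:,:,::-1]; h=cv2.cvtColor(np.ascontiguousarray(im),cv2.COLOR_BGR2HSV); m=cv2.inRange(h,(14,110,60),(30,255,255))
k,l,st,ce=cv2.connectedComponentsWithStats(m)
for i in range(1,k):
    if st[i,4]>25 and ce[i,0]>270 and ce[i,1]>150: print(np.round(ce[i],1),st[i],np.round(atz(ray(f,ce[i]),.03),3))
s=r.sense(); M=T(s); print(s['tcp_pos'].round(4),s['gripper_width'])
f=r.grab_frame('wrist')
for d in r.pinpoint('coupling_1_c',f): print('cpl',round(d['confidence'],2),d['xy'].round(0) if hasattr(d['xy'],'round') else d['xy'],np.round(atz(ray(f,d['xy'],M),.08),3))
for d in r.pinpoint('lid_knob',f): print('lid',round(d['confidence'],2),np.round(atz(ray(f,d['xy'],M),.046),3))
hexang(f,M,.075)
plan((.450,.394,.25),-.2)
E
```

```text
[367.2 300.2] [361 292  12  17  45] [0.447 0.299 0.03 ]
[ 0.6549 -0.0047  0.2964] 0.06519908127263943
cpl 0.94 [290.3, 177.2] [ 0.632 -0.002  0.08 ]
lid 0.68 [0.456 0.395 0.046]
blob [321.  36.] 989 ctr@z30 [0.7686 0.1194 0.03  ] flatnormal 1.04 [np.float64(61.3), np.float64(71.5), np.float64(74.0)]
blob [322.  30.] 423 ctr@z30 [0.7744 0.1252 0.03  ] flatnormal 1.02 [np.float64(19.1), np.float64(35.4), np.float64(35.0)]
blob [342. 117.] 475 ctr@z30 [0.7274 0.0148 0.03  ] flatnormal 0.16 [np.float64(12.7), np.float64(52.7), np.float64(53.7)]
blob [297. 106.] 321 ctr@z30 [0.6878 0.0609 0.03  ] flatnormal 1.0 [np.float64(10.8), np.float64(38.6), np.float64(39.0)]
blob [310. 165.] 3621 ctr@z30 [ 0.6541 -0.0127  0.03  ] flatnormal 0.2 [np.float64(103.0), np.float64(79.4), np.float64(90.3)]
dp [ 202.5 -397.    34.6] rot [ 0.01   0.003 -2.   ] | q7 -0.32 rows 16.0
```

Call:
{"method": "play_rows", "body": {
  "rows": [
    {"dp":[20,-39,0],"rot":[0,0,-0.12],"fingers":1},
    {"dp":[40,-79,0],"rot":[0,0,-0.24],"fingers":1},
    {"dp":[60,-119,0],"rot":[0,0,-0.36],"fingers":1},
    {"dp":[80,-158,0],"rot":[0,0,-0.48],"fingers":1},
    {"dp":[100,-197,0],"rot":[0,0,-0.6],"fingers":1},
    {"dp":[120,-237,0],"rot":[0,0,-0.72],"fingers":1},
    {"dp":[140,-276,0],"rot":[0,0,-0.84],"fingers":1},
    {"dp":[160,-315,10],"rot":[0,0,-0.96],"fingers":1},
    {"dp":[180,-354,20],"rot":[0,0,-1.08],"fingers":1},
    {"dp":[200,-392,30],"rot":[0,0,-1.2],"fingers":1}
  ]
}}

```text
t: 31.83
tcp_pos: [0.4608, 0.3681, 0.2577]
orientation: [1.497, 2.761, 0.002]
ft_force: [1.7, 0.2, -0.8]
gripper_width: 0.0854
grip_force: 0.0
```

Call:
{"method": "play_rows", "body": {
  "rows": [
    {"dp":[0,0,0],"rot":[0,0,-0.12],"fingers":1},
    {"dp":[0,0,0],"rot":[0,0,-0.24],"fingers":1},
    {"dp":[0,0,0],"rot":[0,0,-0.36],"fingers":1},
    {"dp":[0,0,0],"rot":[0,0,-0.48],"fingers":1},
    {"dp":[0,0,0],"rot":[0,0,-0.6],"fingers":1},
    {"dp":[0,0,0],"rot":[0,0,-0.72],"fingers":1},
    {"dp":[0,0,0],"rot":[0,0,-0.84],"fingers":1},
    {"dp":[0,0,0],"rot":[0,0,-0.96],"fingers":1},
    {"dp":[0,0,0],"rot":[0,0,-1.08],"fingers":1},
    {"dp":[0,0,0],"rot":[0,0,-1.2],"fingers":1}
  ]
}}

```text
t: 32.67
tcp_pos: [0.4619, 0.3662, 0.2573]
orientation: [-0.323, 3.125, -0.002]
ft_force: [-0.2, 0.6, 0.2]
gripper_width: 0.0852
grip_force: 0.0
```

```bash
python3 - <<'E'
from h import *
s=r.sense(); M=T(s); print(s['tcp_pos'].round(4),s['q'].round(2))
f=r.grab_frame('wrist')
for d in r.pinpoint('lid_knob',f): print('lid',round(d['confidence'],2),np.round(d['xy'],1),np.round(atz(ray(f,d['xy'],M),.046),4))
m=r.silhouettes('lid_knob',f); print([(round(x['confidence'],2),x['extent']) for x in m])
plan((.451,.394,.18),.83)
E
```

```text
[0.4619 0.3662 0.2573] [-0.73  0.5   0.03  1.57 -0.02  1.08  1.09]
lid 0.67 [333.6 164.9] [0.4541 0.3903 0.046 ]
[(0.58, [283.8, 107.4, 103.2, 107.3])]
dp [ 5.5 29.5 77.5] rot [-0.001  0.    -0.633] | q7 1.08 rows 5.1
```

Call:
{"method": "play_rows", "body": {
  "rows": [
    {"dp":[1,6,10],"rot":[0,0,-0.12],"fingers":1},
    {"dp":[2,12,25],"rot":[0,0,-0.24],"fingers":1},
    {"dp":[4,20,40],"rot":[0,0,-0.36],"fingers":1},
    {"dp":[5,28,60],"rot":[0,0,-0.48],"fingers":1},
    {"dp":[5,28,77],"rot":[0,0,-0.6],"fingers":1},
    {"dp":[5,28,87],"rot":[0,0,-0.63],"fingers":1},
    {"dp":[5,28,87],"rot":[0,0,-0.63],"fingers":1},
    {"dp":[5,28,87],"rot":[0,0,-0.63],"fingers":1}
  ]
}}

```text
t: 33.48
tcp_pos: [0.4525, 0.3925, 0.1709]
orientation: [-1.26, 2.876, -0.002]
ft_force: [0.4, -1.1, 0.0]
gripper_width: 0.0852
grip_force: 0.0
```

```bash
python3 - <<'E'
from h import *
s=r.sense(); M=T(s); print(s['tcp_pos'].round(4),s['q'].round(2))
f=r.grab_frame('wrist')
for d in r.pinpoint('lid_knob',f): print('lid',round(d['confidence'],2),np.round(d['xy'],1),np.round(atz(ray(f,d['xy'],M),.046),4))
for x in r.silhouettes('lid_knob',f):
    ys,xs=np.nonzero(x['pixels']); c,(a),t=cv2.minAreaRect(np.c_[xs,ys].astype(np.float32)); print(round(x['confidence'],2),x['extent'],'lid top centre',atz(ray(f,c,M),.031).round(4))
plan((.452,.393,.0435),.83)
E
```

```text
[0.4525 0.3925 0.1709] [-0.67  0.6  -0.13  1.65  0.09  0.9   1.56]
lid 0.66 [315.9 187.7] [0.4497 0.3946 0.046 ]
0.68 [8.2, 0.0, 44.2, 37.6] lid top centre [ 0.5524 -0.0067  0.031 ]
0.64 [245.1, 112.2, 133.0, 133.2] lid top centre [0.4494 0.3892 0.031 ]
dp [  1.6   0.7 129. ] rot [-0.002  0.004 -0.002] | q7 1.56 rows 3.1
```

Call:
{"method": "play_rows", "body": {
  "rows": [
    {"dp":[1,1.5,40],"rot":[0,0,0],"fingers":1},
    {"dp":[1,1.5,80],"rot":[0,0,0],"fingers":1},
    {"dp":[1,1.5,110],"rot":[0,0,0],"fingers":1},
    {"dp":[1,1.5,122],"rot":[0,0,0],"fingers":1},
    {"dp":[1,1.5,126],"rot":[0,0,0],"fingers":1},
    {"dp":[1,1.5,126],"rot":[0,0,0],"fingers":0.7},
    {"dp":[1,1.5,126],"rot":[0,0,0],"fingers":0.4},
    {"dp":[1,1.5,126],"rot":[0,0,0],"fingers":0},
    {"dp":[1,1.5,126],"rot":[0,0,0],"fingers":0},
    {"dp":[1,1.5,126],"rot":[0,0,0],"fingers":0}
  ],
  "newtons": 80
}}

```text
t: 34.47
tcp_pos: [0.452, 0.3946, 0.048]
orientation: [-1.264, 2.869, 0.002]
ft_force: [-1.4, -1.2, 6.2]
gripper_width: 0.0389
grip_force: 79.6
```

```bash
python3 - <<'E'
from h import *
s=r.sense(); print(s['tcp_pos'].round(4),s['ft_force'].round(1),s['gripper_width'])
plan((.451,.393,.0455),.83)
E
```

```text
[0.452  0.3946 0.048 ] [-1.4 -1.2  6.2] 0.03888586622640694
dp [ 1.9 -0.3  2.4] rot [-0.002  0.006 -0.   ] | q7 1.53 rows 0.1
```

Call:
{"method": "play_rows", "body": {
  "rows": [
    {"dp":[0,0,-10],"rot":[0,0,0],"fingers":0},
    {"dp":[0,0,-40],"rot":[0,0,0],"fingers":0},
    {"dp":[0,0,-80],"rot":[0,0,0],"fingers":0},
    {"dp":[0,0,-120],"rot":[0,0,0],"fingers":0},
    {"dp":[0,0,-160],"rot":[0,0,0],"fingers":0},
    {"dp":[0,0,-200],"rot":[0,0,0],"fingers":0},
    {"dp":[0,0,-235],"rot":[0,0,0],"fingers":0},
    {"dp":[0,0,-260],"rot":[0,0,0],"fingers":0},
    {"dp":[0,0,-270],"rot":[0,0,0],"fingers":0},
    {"dp":[0,0,-270],"rot":[0,0,0],"fingers":0}
  ]
}}

```text
t: 35.3
tcp_pos: [0.4508, 0.3941, 0.3187]
orientation: [-1.264, 2.867, 0.003]
ft_force: [-0.0, 0.4, -1.4]
gripper_width: 0.0388
grip_force: 80.6
```

```bash
python3 - <<'E'
from h import *
s=r.sense(); print(s['tcp_pos'].round(4),s['q'].round(2),s['gripper_width'])
plan((.6555,.0055,.30),.83)
E
```

```text
[0.4508 0.3941 0.3187] [-0.67  0.46 -0.14  1.45  0.07  1.23  1.58] 0.03875470168668469
dp [ 148.8 -413.2   18.2] rot [-0.002  0.008  0.   ] | q7 1.58 rows 10.5
```

Call:
{"method": "play_rows", "body": {
  "rows": [
    {"dp":[14,-38,0],"rot":[0,0,0],"fingers":0},
    {"dp":[28,-78,0],"rot":[0,0,0],"fingers":0},
    {"dp":[42,-117,0],"rot":[0,0,0],"fingers":0},
    {"dp":[56,-156,0],"rot":[0,0,0],"fingers":0},
    {"dp":[70,-195,0],"rot":[0,0,0],"fingers":0},
    {"dp":[84,-234,0],"rot":[0,0,0],"fingers":0},
    {"dp":[99,-274,0],"rot":[0,0,0],"fingers":0},
    {"dp":[113,-314,0],"rot":[0,0.004,0],"fingers":0},
    {"dp":[127,-353,0],"rot":[0,0.008,0],"fingers":0},
    {"dp":[141,-392,0],"rot":[0,0.008,0],"fingers":0}
  ]
}}

```text
t: 36.13
tcp_pos: [0.6431, 0.0241, 0.3124]
orientation: [1.263, -2.865, 0.003]
ft_force: [1.2, 0.9, -1.4]
gripper_width: 0.0391
grip_force: 80.7
```

```bash
python3 - <<'E'
from h import *
r.grab_frame('top'); s=r.sense(); print(s['tcp_pos'].round(4),s['q'].round(2),s['gripper_width'])
plan((.6555,.0055,.25),.83)
E
```

```text
[0.6467 0.0104 0.3115] [-0.03  0.56 -0.05  1.3   0.05  1.29  2.3 ] 0.03896691062276785
dp [-3.5 -9.3 61.5] rot [-0.008 -0.017 -0.015] | q7 2.3 rows 1.5
```

Call:
{"method": "play_rows", "body": {
  "rows": [
    {"dp":[0,0,0],"rot":[0,0,0],"fingers":0},
    {"dp":[0,0,0],"rot":[0,0,0],"fingers":0},
    {"dp":[0,0,0],"rot":[0,0,0],"fingers":0}
  ]
}}

```text
t: 36.43
tcp_pos: [0.6426, 0.0275, 0.3134]
orientation: [1.266, -2.866, 0.001]
ft_force: [0.3, 1.3, -1.7]
gripper_width: 0.0389
grip_force: 80.9
```

```bash
python3 - <<'E'
from h import *
s=r.sense(); print(s['tcp_pos'].round(4),s['q'].round(2),s['gripper_width'])
plan((.6555,.0055,.25),.83)
E
```

```text
[0.6426 0.0275 0.3134] [-0.04  0.55 -0.07  1.3   0.04  1.29  2.29] 0.038949797665522645
dp [  7.  -24.5  63.4] rot [ 0.003 -0.008  0.002] | q7 2.29 rows 1.6
```

Call:
{"method": "play_rows", "body": {
  "rows": [
    {"dp":[4,-12,10],"rot":[0,0,0],"fingers":0},
    {"dp":[7,-20,25],"rot":[0,0,0],"fingers":0},
    {"dp":[7,-24.5,40],"rot":[0.002,-0.005,0],"fingers":0},
    {"dp":[7,-24.5,55],"rot":[0.003,-0.008,0],"fingers":0},
    {"dp":[7,-24.5,63],"rot":[0.003,-0.008,0],"fingers":0},
    {"dp":[7,-24.5,63],"rot":[0.003,-0.008,0],"fingers":0},
    {"dp":[7,-24.5,63],"rot":[0.003,-0.008,0],"fingers":0},
    {"dp":[7,-24.5,63],"rot":[0.003,-0.008,0],"fingers":0}
  ]
}}

```text
t: 37.1
tcp_pos: [0.6575, 0.0045, 0.2534]
orientation: [-1.267, 2.87, -0.006]
ft_force: [0.8, 0.3, -1.7]
gripper_width: 0.0389
grip_force: 80.9
```

```bash
python3 - <<'E'
from h import *
s=r.sense(); print(s['tcp_pos'].round(4),s['q'].round(2),s['ft_force'].round(1),s['gripper_width'])
plan((.6555,.0055,.227),.83)
E
```

```text
[0.6575 0.0045 0.2534] [-0.    0.61 -0.07  1.37  0.04  1.16  2.33] [ 0.8  0.3 -1.7] 0.038877529311569334
dp [ 0.7  2.3 26.4] rot [-0.005  0.003  0.001] | q7 2.33 rows 0.6
```

Call:
{"method": "play_rows", "body": {
  "rows": [
    {"dp":[0.7,2,6],"rot":[-0.003,0.002,0],"fingers":0},
    {"dp":[0.7,2,12],"rot":[-0.005,0.003,0],"fingers":0},
    {"dp":[0.7,2,17],"rot":[-0.005,0.003,0],"fingers":0},
    {"dp":[0.7,2,21],"rot":[-0.005,0.003,0],"fingers":0},
    {"dp":[0.7,2,24],"rot":[-0.005,0.003,0],"fingers":0},
    {"dp":[0.7,2,26],"rot":[-0.005,0.003,0],"fingers":0},
    {"dp":[0.7,2,27],"rot":[-0.005,0.003,0],"fingers":0},
    {"dp":[0.7,2,27],"rot":[-0.005,0.003,0],"fingers":0}
  ]
}}

```text
t: 37.77
tcp_pos: [0.655, 0.0046, 0.2252]
orientation: [1.266, -2.873, -0.0]
ft_force: [0.3, 0.2, -1.4]
gripper_width: 0.0393
grip_force: 80.9
```

```bash
python3 - <<'E'
from h import *
s=r.sense(); print(s['tcp_pos'].round(4),s['ft_force'].round(1),s['torque'].round(2))
plan((.6555,.0055,.227),.83)
E
```

```text
[0.655  0.0046 0.2252] [ 0.3  0.2 -1.4] [-0.03  0.01 -0.02]
dp [-1.   0.3 -1.8] rot [ 0.001 -0.002  0.   ] | q7 2.32 rows 0.0
```

Call:
{"method": "play_rows", "body": {
  "rows": [
    {"dp":[-0.5,0,1.5],"rot":[0,0,0],"fingers":0},
    {"dp":[-0.5,0,3],"rot":[0,0,0],"fingers":0},
    {"dp":[-0.5,0,4],"rot":[0,0,0],"fingers":0},
    {"dp":[-0.5,0,4],"rot":[0,0,0],"fingers":0}
  ]
}}

```text
t: 38.1
tcp_pos: [0.6553, 0.0045, 0.2231]
orientation: [1.266, -2.874, 0.001]
ft_force: [-2.1, -0.7, 5.7]
gripper_width: 0.039
grip_force: 81.3
```

Call:
{"method": "play_rows", "body": {
  "rows": [
    {"dp":[0,0,0.4],"rot":[0,0,0.12],"fingers":0},
    {"dp":[0,0,0.8],"rot":[0,0,0.24],"fingers":0},
    {"dp":[0,0,1.2],"rot":[0,0,0.36],"fingers":0},
    {"dp":[0,0,1.6],"rot":[0,0,0.48],"fingers":0},
    {"dp":[0,0,2],"rot":[0,0,0.6],"fingers":0},
    {"dp":[0,0,2.4],"rot":[0,0,0.72],"fingers":0}
  ]
}}

```text
t: 38.6
tcp_pos: [0.6547, 0.0058, 0.2205]
orientation: [0.17, -3.134, 0.0]
ft_force: [-3.2, -0.7, 4.3]
gripper_width: 0.0389
grip_force: 81.4
```

Call:
{"method": "play_rows", "body": {
  "rows": [
    {"dp":[0,0,0.5],"rot":[0,0,0.12],"fingers":0},
    {"dp":[0,0,0.9],"rot":[0,0,0.24],"fingers":0},
    {"dp":[0,0,1.4],"rot":[0,0,0.36],"fingers":0},
    {"dp":[0,0,1.8],"rot":[0,0,0.48],"fingers":0},
    {"dp":[0,0,2.3],"rot":[0,0,0.6],"fingers":0},
    {"dp":[0,0,2.7],"rot":[0,0,0.72],"fingers":0},
    {"dp":[0,0,3.2],"rot":[0,0,0.84],"fingers":0},
    {"dp":[0,0,3.6],"rot":[0,0,0.96],"fingers":0},
    {"dp":[0,0,4.1],"rot":[0,0,1.08],"fingers":0},
    {"dp":[0,0,4.6],"rot":[0,0,1.2],"fingers":0}
  ]
}}

```text
t: 39.43
tcp_pos: [0.6554, 0.0057, 0.2158]
orientation: [-1.632, -2.684, 0.001]
ft_force: [-1.9, -0.3, 4.1]
gripper_width: 0.0388
grip_force: 81.3
```

```bash
python3 - <<'E'
from h import *
s=r.sense(); print(s['tcp_pos'].round(4),s['q'].round(2),s['ft_force'].round(1),s['torque'].round(2))
E
```

```text
[0.6554 0.0057 0.2158] [-0.29  0.67  0.45  1.44 -0.31  1.11  0.69] [-1.9 -0.3  4.1] [-0.14  0.6   0.38]
```

Call:
{"method": "play_rows", "body": {
  "rows": [
    {"dp":[0,0,0.5],"rot":[0,0,0.12],"fingers":0},
    {"dp":[0,0,0.9],"rot":[0,0,0.24],"fingers":0},
    {"dp":[0,0,1.4],"rot":[0,0,0.36],"fingers":0},
    {"dp":[0,0,1.8],"rot":[0,0,0.48],"fingers":0},
    {"dp":[0,0,2.3],"rot":[0,0,0.6],"fingers":0},
    {"dp":[0,0,2.7],"rot":[0,0,0.72],"fingers":0},
    {"dp":[0,0,3.2],"rot":[0,0,0.84],"fingers":0},
    {"dp":[0,0,3.6],"rot":[0,0,0.96],"fingers":0},
    {"dp":[0,0,4.1],"rot":[0,0,1.08],"fingers":0},
    {"dp":[0,0,4.6],"rot":[0,0,1.2],"fingers":0}
  ]
}}

```text
t: 40.27
tcp_pos: [0.6552, 0.0047, 0.2113]
orientation: [2.863, 1.292, -0.003]
ft_force: [-2.9, -1.5, 4.6]
gripper_width: 0.0389
grip_force: 81.4
```

```bash
python3 - <<'E'
from h import *
s=r.sense(); print(s['tcp_pos'].round(4),s['q'].round(2),s['ft_force'].round(1),s['torque'].round(2))
E
```

```text
[0.6552 0.0047 0.2113] [-0.44  0.75  0.77  1.45 -0.54  1.17 -0.31] [-2.9 -1.5  4.6] [-0.12  0.69  0.32]
```

Call:
{"method": "play_rows", "body": {
  "rows": [
    {"dp":[0,0,0.5],"rot":[0,0,0.1],"fingers":0},
    {"dp":[0,0,0.9],"rot":[0,0,0.2],"fingers":0},
    {"dp":[0,0,1.3],"rot":[0,0,0.3],"fingers":0},
    {"dp":[0,0,1.7],"rot":[0,0,0.4],"fingers":0},
    {"dp":[0,0,2],"rot":[0,0,0.5],"fingers":0},
    {"dp":[0,0,2.3],"rot":[0,0,0.6],"fingers":0},
    {"dp":[0,0,2.5],"rot":[0,0,0.7],"fingers":0},
    {"dp":[0,0,2.7],"rot":[0,0,0.8],"fingers":0}
  ],
  "newtons": 100
}}

```text
t: 40.93
tcp_pos: [0.6564, 0.0052, 0.2088]
orientation: [3.14, 0.077, 0.003]
ft_force: [-0.5, 0.0, 5.1]
gripper_width: 0.0385
grip_force: 100.4
```

```bash
python3 - <<'E'
from h import *
s=r.sense(); print(s['tcp_pos'].round(4),s['q'].round(2),s['ft_force'].round(1),s['torque'].round(2))
E
```

```text
[0.6564 0.0052 0.2088] [-0.52  0.82  0.98  1.45 -0.7   1.24 -0.99] [-0.5  0.   5.1] [0.21 0.16 0.17]
```

Call:
{"method": "play_rows", "body": {
  "rows": [
    {"dp":[0,0,0.3],"rot":[0,0,0.08],"fingers":0},
    {"dp":[0,0,0.6],"rot":[0,0,0.16],"fingers":0},
    {"dp":[0,0,0.9],"rot":[0,0,0.24],"fingers":0},
    {"dp":[0,0,1.2],"rot":[0,0,0.32],"fingers":0},
    {"dp":[0,0,1.5],"rot":[0,0,0.4],"fingers":0},
    {"dp":[0,0,1.8],"rot":[0,0,0.48],"fingers":0},
    {"dp":[0,0,1.8],"rot":[0,0,0.48],"fingers":0}
  ]
}}

```text
t: 41.52
tcp_pos: [0.6574, 0.0049, 0.2081]
orientation: [3.069, -0.669, 0.007]
ft_force: [-1.5, -0.2, 8.0]
gripper_width: 0.038
grip_force: 100.8
```

```bash
python3 - <<'E'
from h import *
s=r.sense(); print(s['tcp_pos'].round(4),s['q'].round(2),s['ft_force'].round(1),s['torque'].round(2))
E
```

```text
[0.6574 0.0049 0.2081] [-0.56  0.87  1.09  1.45 -0.78  1.29 -1.4 ] [-1.5 -0.2  8. ] [ 0.17  0.07 -0.27]
```

Call:
{"method": "play_rows", "body": {
  "rows": [
    {"dp":[0,0,-0.5],"rot":[0,0,0],"fingers":0},
    {"dp":[0,0,-0.5],"rot":[0,0,0],"fingers":0},
    {"dp":[0,0,-0.5],"rot":[0,0,0.1],"fingers":0},
    {"dp":[0,0,-0.3],"rot":[0,0,0.2],"fingers":0},
    {"dp":[0,0,-0.3],"rot":[0,0,0.3],"fingers":0}
  ],
  "newtons": 120
}}

```text
t: 41.93
tcp_pos: [0.6567, 0.004, 0.208]
orientation: [2.934, -1.114, 0.005]
ft_force: [0.8, -3.9, 6.0]
gripper_width: 0.0372
grip_force: 120.5
```

```bash
python3 - <<'E'
from h import *
s=r.sense(); print(s['tcp_pos'].round(4),s['q'].round(2),s['ft_force'].round(1),s['torque'].round(2),s['gripper_width'],s['orientation'])
E
```

```text
[0.6567 0.004  0.208 ] [-0.58  0.9   1.16  1.45 -0.83  1.32 -1.66] [ 0.8 -3.9  6. ] [-0.44  0.08  2.09] 0.037212134863912276 [ 2.93437918 -1.11364358  0.00524252]
```

Call:
{"method": "play_rows", "body": {
  "rows": [
    {"dp":[0,0,0],"rot":[0,0,0],"fingers":0.3},
    {"dp":[0,0,0],"rot":[0,0,0],"fingers":0.7},
    {"dp":[0,0,0],"rot":[0,0,0],"fingers":1},
    {"dp":[0,0,0],"rot":[0,0,0],"fingers":1},
    {"dp":[0,0,-10],"rot":[0,0,0],"fingers":1},
    {"dp":[0,0,-40],"rot":[0,0,-0.1],"fingers":1},
    {"dp":[0,0,-80],"rot":[0,0,-0.2],"fingers":1},
    {"dp":[0,0,-110],"rot":[0,0,-0.3],"fingers":1},
    {"dp":[0,0,-130],"rot":[0,0,-0.4],"fingers":1},
    {"dp":[0,0,-130],"rot":[0,0,-0.4],"fingers":1}
  ]
}}

```text
t: 42.77
tcp_pos: [0.6571, 0.0031, 0.3427]
orientation: [3.099, -0.509, 0.015]
ft_force: [0.2, -1.1, 0.2]
gripper_width: 0.0855
grip_force: 0.0
```

```bash
python3 - <<'E'
from h import *
r.grab_frame('top'); s=r.sense(); M=T(s); print(s['tcp_pos'].round(4),s['q'].round(2),s['ft_force'].round(1))
w=r.grab_frame('wrist'); S=r.grab_frame('side')
for n,f,m in (('w',w,M),('s',S,None)):
    for nm,z in (('lid_knob',.207),('lid_edge',.161),('lever_grip',.064),('cam_pivot',.064)):
        for d in r.pinpoint(nm,f)[:1]: print(n,nm,round(d['confidence'],2),np.round(d['xy'],1),np.round(atz(ray(f,d['xy'],m),z),4))
print('proj side tight/6mm high',proj(S,np.array([.6555,.005,.207])).round(1),proj(S,np.array([.6555,.005,.213])).round(1))
# side lid silhouette now vs initial picture
for x in r.silhouettes('lid_knob',S)[:1]: print(x['extent'])
a=cv2.imread('pics/side0.png').astype(int); b=S['pixels'][:,:,::-1].astype(int); print('diff lid region',np.abs(a-b)[158:205,272:335].mean().round(2),'ctrl',np.abs(a-b)[340:395,200:250].mean().round(2))
g=a[140:260,270:335].astype(np.float32).mean(2)
for dy in range(-4,5): print(dy,np.abs(g-b[140+dy:260+dy,270:335].mean(2))[15:60].mean().round(2))
E
```

```text
[0.6563 0.0039 0.3396] [-0.54  0.76  1.13  1.24 -0.67  1.52 -1.41] [-0.2  0.  -0.1]
w lid_knob 0.96 [310.4 185.6] [0.6573 0.0037 0.207 ]
w lever_grip 0.67 [301.3 240.9] [0.5434 0.0572 0.064 ]
w cam_pivot 0.6 [348.1 227.4] [ 0.5416 -0.0152  0.064 ]
s lid_knob 0.84 [301.  166.9] [0.6533 0.0058 0.207 ]
s lid_edge 0.66 [299.9 184.9] [0.6552 0.019  0.161 ]
s lever_grip 0.68 [302.6 188.2] [ 0.6912 -0.1573  0.064 ]
s cam_pivot 0.82 [348.  215.2] [ 0.531  -0.0094  0.064 ]
proj side tight/6mm high [300.2 166.7] [300.2 164.6]
[275.5, 159.4, 48.3, 35.2]
diff lid region 4.67 ctrl 4.23
-4 14.87
-3 12.42
-2 9.67
-1 6.79
0 4.66
1 6.0
2 8.74
3 11.41
4 13.7
```

```bash
python3 -c "
from rig import r
print(r.close_job())"
```

```text
the job is handed in; nothing more can be done
None
```

The job is handed in, with no verdict shown: the lever measured about 1.7 rad, the three couplings present are in the barrel, and the lid is screwed to its stop at its starting height, but I viewed 15 pictures against the limit of 14.

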